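Put the sugar tongs away and wedge the dovetail lid shut

TASK

Put the steel sugar tongs away: lay them flat inside the open dark wooden box, then fit the box's wooden lid into its tapered dovetail way, narrow end first from the wide mouth, and slide it along and push it firmly until it wedges tight, with its ends flush with the ends of the box. Leave the three glass jars and the red maamoul mould standing where they are.

Things in the scene. Friction and masses are not known exactly. Their poses are not given: they have to be found in the camera images.
- box: Open dark wooden box, fixed to the sideboard, 130 mm long (x), 132 mm wide (y), 59 mm high; origin: centre of its underside; z up. +x is the way the lid slides home. Cavity 114 mm (x) by 64 mm (y), its floor 8 mm and its rim 46 mm above the underside. On the rim is the lid's way (see way_mouth, way_home), open at both ends, between two rails that rise 13 mm above the rim.
- way_home (a point): Centre of the way floor, 46 mm above the box's underside; axes as the box's. With the lid's flanks just touching both rails the lid's origin is here. There is no stop: a push of about 13 N along +x squeezes it fast and it stays wedged when let go; if it is held askew it binds a mm or two early.
- way_mouth (a point): Middle of the way's wide mouth: the -x end of its flat floor, 46 mm above the box's underside, 65 mm before way_home; axes as the box's. The light rails are undercut (lean inwards 20 degrees) and converge towards +x: the gap at floor level is 100.4 mm at the mouth, 79.6 mm at the far end; about 7 mm narrower at the rail tops.
- lid: Loose wooden lid, about 0.2 kg, lying right way up on the lazy Susan. 130 mm long (x), 12 mm thick; origin: centre of its underside; z up. Underside 100.4 mm wide at the -x end, 79.6 mm at the narrow +x end (brass dot near it); flanks lean in 20 degrees. 75 to 110 mm short of home it can be lowered between the rails from above; nearer home the undercut blocks that and it only slides.
- tongs: Steel sugar tongs, rigid, loose, 45 g, lying flat on the lazy Susan at the start: 98 mm long (x), 20 mm wide over the two arms (y), 12 mm high; origin at the centre of the underside; z up.
- susan: Round bamboo lazy Susan, 400 mm across, origin at the centre of its underside, top 30 mm above the sideboard; its foot is fixed, its tray turns stiffly about the upright axis (0.4 N m).
- jar_a: Glass jar with a steel cap, 42 mm across, 50 mm high, origin at the centre of its underside; stands on the lazy Susan close beside one end of the tongs (the two jars are on the same side, with a gap of 50 mm or more between them). Leave alone.
- jar_b: Glass jar with a brass cap, 42 mm across, 50 mm high, origin at the centre of its underside; stands on the lazy Susan close beside one end of the tongs (the two jars are on the same side, with a gap of 50 mm or more between them). Leave alone.
- jar_c: Glass jar with a black cap, 42 mm across, 50 mm high, origin at the centre of its underside; stands on the sideboard near the box. Leave alone.
- mould: Red plastic maamoul mould with a plunger, 56 mm across, 80 mm high, origin at the centre of its underside; stands on the sideboard near the box. Leave alone.
- lid_handle (a point): Middle of the top of the lid's handle, 44 mm above the lid's underside at the lid's centre; axes as the lid's. The handle is an upright brass bar 12 mm thick (lid x), 44 mm long (lid y), standing 32 mm above the lid's top face.
Mind the look-alikes: they are no part of the job. What is shaped like the lid but blue or pink is not meant.

How it is judged (in metres and radians):
On the way, in this order (a step that is already met when the one before it is completed fails the run):
1. the tongs lie inside the box, let go (x of tongs in the frame of box between -0.03 and 0.03 m and y of tongs in the frame of box between -0.028 and 0.028 m and z of tongs in the frame of box below 0.016 m and contact force between tongs and the fingers below 0.05 N), for 0.2 s.
2. the lid is down between the rails, short of home, narrow end ahead (x of lid in the frame of way_home between -0.11 and -0.012 m and z of lid in the frame of way_home between -0.004 and 0.004 m and y of lid in the frame of way_home between -0.012 and 0.012 m and angle between the x axis of lid and the x axis of box, either way round below 0.12 rad), for 0.1 s.
At the end, for the whole second after the job is handed in: Lid flat in the way (height within 3 mm, tilt and heading within 0.03 rad), at most 3 mm short of or 4 mm past way_home, wedged (it and the box press on each other with over 8 N); tongs flat in the box (within 30 mm along, 28 mm across, underside below 16 mm, tilt under 0.2 rad); at rest (x of lid in the frame of way_home between -0.003 and 0.004 m and z of lid in the frame of way_home between -0.003 and 0.003 m and angle between the x axis of lid and the x axis of box, either way round below 0.03 rad and angle between lid's own z axis and vertical below 0.03 rad and x of tongs in the frame of box between -0.03 and 0.03 m and y of tongs in the frame of box between -0.028 and 0.028 m and z of tongs in the frame of box below 0.016 m and angle between tongs's own z axis and vertical below 0.2 rad and linear speed of each of lid, tongs below 0.01 m/s and contact force between lid and box above 8 N); the robot touches nothing.
It fails at once if a jar or the mould is tipped past 0.35 rad or shifted more than 30 mm (angle between any of jar_a, jar_b, jar_c, mould's own z axis and vertical above 0.35 rad or distance of any of jar_a, jar_b, jar_c, mould from where it was at the start of the episode above 0.03 m).
It also fails if it takes over 69 s, if anything falls off the work surface, if the arm or the gripper's body presses on something with over 40 N, if the wrist force passes 120 N, or if a joint passes its speed limit or range.

ROBOT

A 6-joint arm with a two-finger parallel gripper is mounted at the origin on the work surface. World frame = base frame: x ahead of the robot, y to its left, z up, the work surface at z = 0. Lengths are in m, angles in degrees, forces in N, time in s.
With the tool pointing down it reaches from about 0.35 to 0.725 m from the base axis. Payload 6 kg.
Tool frame: the origin (TCP) lies midway between the tips of the shut fingers; the grasp point (between the pads) lies 19 mm behind it; x points along the fingers, z is the direction in which the jaws open and shut, and the axes are right-handed (so a half turn about x gives the same grasp; the last joint's range is limited). The gripper opens to 85 mm and grips with 20 to 120 N. Pads are 22 mm wide; open, the fingers measure 114 mm over their backs; the gripper's body (76 mm by 85 mm) begins 54 mm behind the grasp point. The pads swing forward as they close: fully open they stand 13 mm farther back than shut.
Start: joints at [92.573, 2.303, 4.859, 0, -92.561, -19.12], TCP at [0.171, 0.575, 0.231] pointing down, gripper open.
Joint ranges: [-146.85, 146.85], [-73.84, 115.35], [-62.03, 85.46], [-188.31, 113.3], [-161.28, -10.13], [-171.36, 171.36]. Speed limits (degrees/s): [147.25, 147.25, 172.46, 180, 180, 180].

INTERFACE

Orientations are given as [roll, pitch, yaw] about the fixed x, y, z axes, in that order (R = Rz(yaw) Ry(pitch) Rx(roll)).
In Python, from plant import * gives the robot as it stands. The module is installed in compiled form; this text tells all that it offers.
- The arm moves only by the tool send_rows, never from a script. Its arguments are lists of equal length, an entry for each row: "rotation": the turn, a rotation vector about the tool's x, y, z in rad, a list of three; "linear": the shift along the tool's x, y, z in cm, a list of three; "hand": the finger opening in cm, from 0 to 8.54. A call has exactly 10 rows; each row shifts and turns the commanded pose from where the row before left it, along the tool's axes as they then stand; what a row does not reach is not made up. A row lasts 1/12 s, in which the tool goes at most 41.7 mm and 7.16 degrees, less where a joint would pass 70% of its speed; a pose out of reach is approached as far as the arm can. A call with a gripper value outside its range is refused whole. The fingers move at their own pace and stop on an object; "force" is the grip in N (left out, the last holds). Time passes only in rows, so rows that do not move let the fingers close, or fill a call up. It gives the time, the measured TCP pose, the force and the opening at its end, in the units of the state.
- get_obs(): the state, without advancing time (a new reading comes with each control period).
- read_camera(name): name is "scene" or "side" or "wrist"; returns a dict with "image" (384x512x3 uint8, red, green, blue), "fov_y" (degrees; the focal length in pixels is half the picture's height over the tangent of half this angle, whatever the lens; pixels are square), "cx", "cy" (the principal point, pixels), "world_to_cam" (4x4, takes a point from world to camera coordinates). Camera axes: x right, y down, z forward; pixel columns grow to the right and rows downward; lengths in m; the calibration is good to about 2 mm. A picture is of the moment at which its call begins. There is no depth.
- finish_job(): hands the job in, once; it reports no verdict.
The state is a dict: "clock": time; "qpos": joint angles; "dq": joint speeds; "joint_torque": joint torques, N m; "position": TCP position; "eef_rot": TCP orientation; "wrist_force": force on the tool from outside, world axes, zero at the start; "moment": the same for the moment, N m; "grip_width": finger opening in m.
Only numpy, scipy, OpenCV 4.12 (cv2) and the standard library are available. Lean on these libraries where they do the work, as an engineer would, in place of code of your own. Each camera call takes 0.05 s, during which the arm holds its last target.

## Working session

There is one attempt and no reset: what is moved stays moved. The work goes in short steps, Python scripts to look and compute and a tool call to move; the robot and the scene stay as the last step left them, time stands still between calls to the robot, and variables do not carry over. Pictures are saved under pics/ and viewed, and the job is handed in when it is done.

Besides the shell and the picture viewer there is one more tool, called after "Call:" as name(argument=value, ...), one argument or row to a line, values as JSON. send_rows: Moves the arm, as the interface text tells. Its arguments: {"type":"object","properties":{"rotation":{"type":"array","items":{"type":"array","items":{"type":"number"}}},"linear":{"type":"array","items":{"type":"array","items":{"type":"number"}}},"hand":{"type":"array","items":{"type":"number"}},"force":{"type":"number"}},"required":["rotation","linear","hand"]}

```bash
mkdir -p pics; ls
python3 - <<'E'
from plant import *
import cv2, numpy as np, json
print(get_obs())
for n in ["scene","side","wrist"]:
    c=read_camera(n); cv2.imwrite(f"pics/{n}0.png",c["image"][:,:,::-1])
    print(n,c["fov_y"],c["cx"],c["cy"],np.round(c["world_to_cam"],4).tolist(), [k for k in c])
E
```

```text
pics
{'clock': 0.0, 'qpos': array([ 9.25755594e+01,  2.33804970e+00,  4.80280489e+00, -2.79491648e-02,
       -9.25606801e+01, -1.91222010e+01]), 'dq': array([-0.06007642,  0.04960383,  0.06765097, -0.01033903, -0.02824475,
        0.09459168]), 'joint_torque': array([ 6.24546192e-05, -3.68204284e+01,  3.47402108e+01,  6.93210572e+00,
       -5.48133903e-03, -1.45988940e-05]), 'position': array([0.17067019, 0.57487755, 0.23028472]), 'eef_rot': array([   2.89211328,   89.90009379, -103.65330306]), 'wrist_force': array([ 1.42959841, -0.23480848,  0.33411188]), 'moment': array([-0.04328808,  0.00351078,  0.0205835 ]), 'grip_width': 0.08492844146159523}
scene 47.69674353911051 251.1370517829722 192.46622224988366 [[-0.8657, 0.5006, 0.0037, 0.4264], [0.4033, 0.7017, -0.5874, -0.1731], [-0.2966, -0.507, -0.8093, 1.5535], [0.0, 0.0, 0.0, 1.0]] ['image', 'fov_y', 'cx', 'cy', 'world_to_cam']
side 43.09985663709572 260.7392499208329 186.49099216754908 [[0.9916, -0.1291, -0.0111, -0.5319], [-0.0888, -0.6148, -0.7836, 0.0923], [0.0943, 0.778, -0.6211, 1.5041], [0.0, 0.0, 0.0, 1.0]] ['image', 'fov_y', 'cx', 'cy', 'world_to_cam']
wrist 64.28126089434551 257.94230668781876 191.61416662695376 [[-0.2837, -0.9589, 0.0011, 0.5973], [-0.9219, 0.2731, 0.2749, -0.0356], [-0.2639, 0.077, -0.9615, 0.3787], [0.0, 0.0, 0.0, 1.0]] ['image', 'fov_y', 'cx', 'cy', 'world_to_cam']
```

View pics/scene0.png

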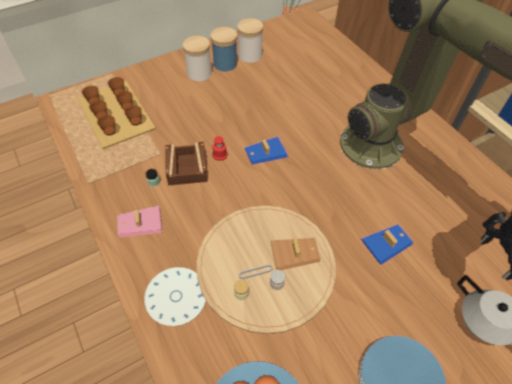

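View pics/side0.png

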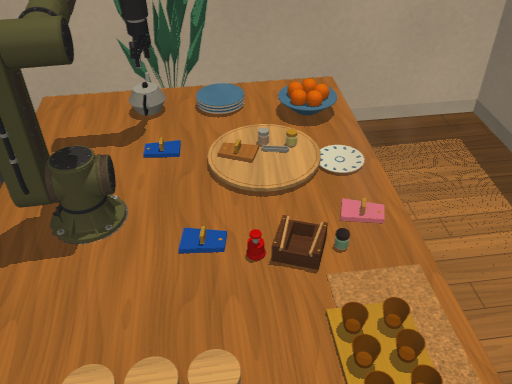

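View pics/wrist0.png

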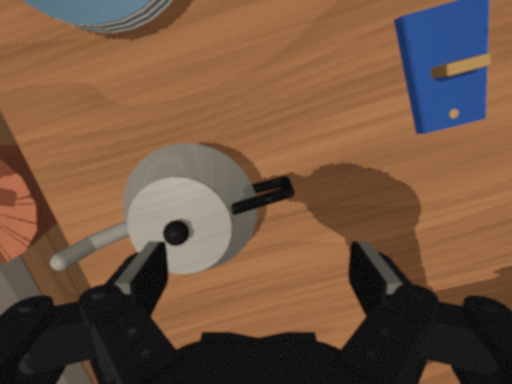

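```bash
cat > h.py <<'E'
import numpy as np, cv2
from scipy.spatial.transform import Rotation as R
from scipy.optimize import least_squares
def K(c):
    h=c["image"].shape[0]; f=h/2/np.tan(np.radians(c["fov_y"])/2)
    return np.array([[f,0,c["cx"]],[0,f,c["cy"]],[0,0,1]])
def pix2z(c,uv,z):
    M=c["world_to_cam"]; d=np.linalg.inv(K(c))@np.array([uv[0],uv[1],1.]); d=M[:3,:3].T@d
    o=-M[:3,:3].T@M[:3,3]; return o+d*(z-o[2])/d[2]
def proj(c,P):
    P=np.atleast_2d(P); q=P@c["world_to_cam"][:3,:3].T+c["world_to_cam"][:3,3]; q=q@K(c).T
    return q[:,:2]/q[:,2:]
def crop(c,x0,y0,x1,y1,s,name):
    im=c["image"][y0:y1,x0:x1,::-1]; cv2.imwrite(name,cv2.resize(im,None,fx=s,fy=s,interpolation=cv2.INTER_CUBIC))
def save(c,fn):
    import pickle; pickle.dump(c,open(fn,'wb'))
def load(fn):
    import pickle; return pickle.load(open(fn,'rb'))
E
python3 - <<'E'
from plant import *
from h import *
c=read_camera("scene"); save(c,"s0.pkl"); crop(c,130,120,330,320,3,"pics/sc.png")
for n,uv,z in [("lid",(296,250),.05),("tongs",(256,272),.036),("ja",(277,279),.055),("jb",(241,288),.055),("box",(187,165),.04),("jc",(152,175),.03),("mould",(219,148),.05),("sus",(267,266),.03)]:
    print(n,pix2z(c,uv,z))
c=read_camera("side"); save(c,"d0.pkl"); crop(c,200,115,400,275,4,"pics/sd.png")
E
```

```text
lid [0.48562331 0.24447451 0.05      ]
tongs [0.61626464 0.24086996 0.036     ]
ja [0.58192176 0.29522477 0.055     ]
jb [0.67994659 0.2689879  0.055     ]
box [ 0.61962912 -0.20589553  0.04      ]
jc [ 0.73504224 -0.23256618  0.03      ]
mould [ 0.49631882 -0.21166128  0.05      ]
sus [0.57815545 0.23799217 0.03      ]
```

View pics/sc.png

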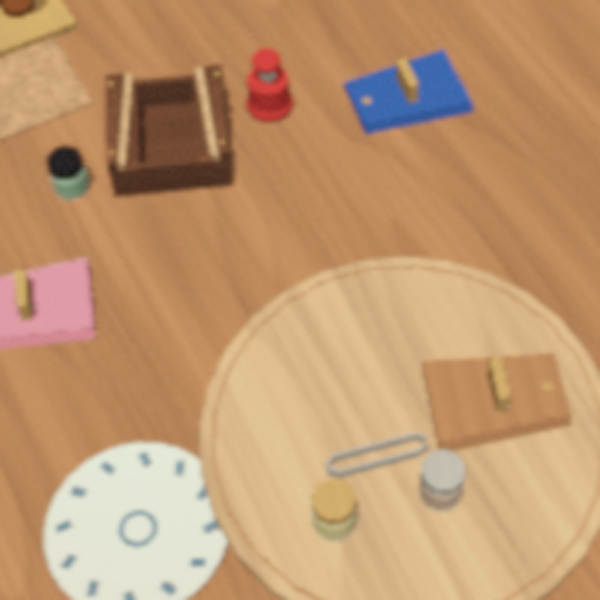

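View pics/sd.png

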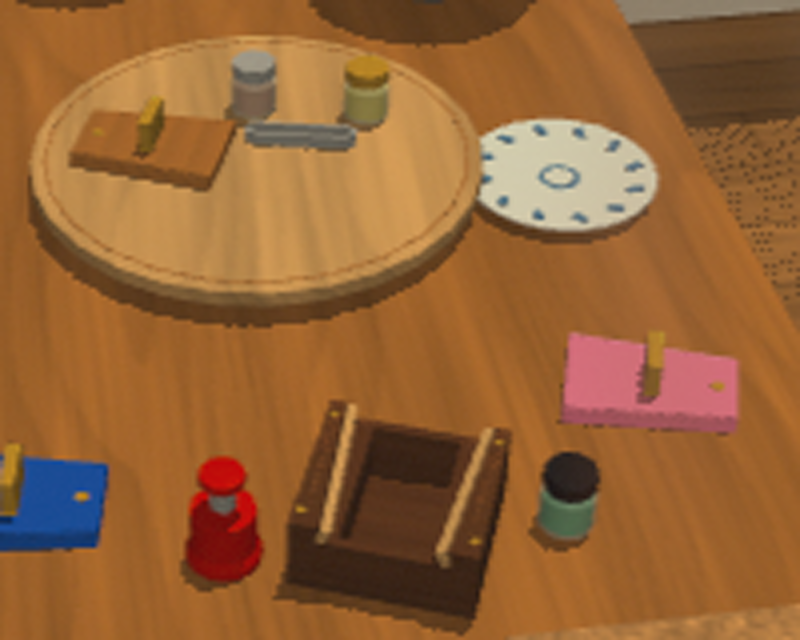

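Run:
```python
from plant import *
from h import *
o=get_obs(); c=read_camera("wrist")
Rt=R.from_euler('xyz',o["eef_rot"],degrees=True).as_matrix()
print(np.round(Rt,3))
M=c["world_to_cam"]; Rc=M[:3,:3].T; p=-Rc@M[:3,3]
print("cam in tool", Rt.T@(p-o["position"])); print(np.round(Rt.T@Rc,3))
print("jaw yaw",np.degrees(np.arctan2(Rt[1,2],Rt[0,2])))
```

```text
[[-0.     0.959 -0.285]
 [-0.001 -0.285 -0.959]
 [-1.     0.     0.001]]
cam in tool [-0.14283483  0.06926891  0.00217077]
[[ 0.    -0.275  0.961]
 [ 0.001 -0.961 -0.275]
 [ 1.     0.001 -0.   ]]
jaw yaw -106.54571238203191
```

Run:
```python
from h import *
c=load("s0.pkl")
f=lambda u,v,z:pix2z(c,(130+u/3,120+v/3),z)
a,b=f(328,467,.036),f(427,442,.036); print(a,b,np.linalg.norm(a-b),np.degrees(np.arctan2(*(a-b)[[1,0]])))
L=[f(u,v,.042) for u,v in [(422,362),(555,354),(570,416),(440,438)]]
print(np.round(L,4),np.mean(L,0)); d=(L[1]+L[2]-L[0]-L[3]);print(np.degrees(np.arctan2(d[1],d[0])))
B=[f(u,v,.059) for u,v in [(130,75),(200,70),(213,158),(123,165)]]
print(np.round(B,4),np.mean(B,0)); d=(B[1]+B[0]-B[2]-B[3]);print(np.degrees(np.arctan2(d[1],d[0])))
```

```text
[0.66224515 0.22727398 0.036     ] [0.56895608 0.2515085  0.036     ] 0.09638548613429573 -14.562344383158806
[[0.5299 0.1784 0.042 ]
 [0.4121 0.2359 0.042 ]
 [0.4387 0.2986 0.042 ]
 [0.558  0.2565 0.042 ]] [0.48468477 0.24234608 0.042     ]
157.2168480999597
[[ 0.6272 -0.2931  0.059 ]
 [ 0.5555 -0.2607  0.059 ]
 [ 0.5989 -0.139   0.059 ]
 [ 0.6865 -0.1783  0.059 ]] [ 0.61704124 -0.21778308  0.059     ]
-113.49145690163682
```

Call:
send_rows(
  rotation=[
    [0,0,0],
    [0,0,0],
    [0,0,0],
    [0,0,0],
    [0,0,0],
    [0,0,0],
    [0,0,0],
    [0,0,0],
    [0,0,0],
    [0,0,0],
  ],
  linear=[
    [0.2,3,1.6],
    [0.2,3,1.6],
    [0.2,3,1.6],
    [0.2,3,1.6],
    [0.2,3,1.6],
    [0.2,3,1.6],
    [0.2,3,1.6],
    [0.2,3,1.6],
    [0.2,3,1.6],
    [0.2,3,1.6],
  ],
  hand=[8.5,8.5,8.5,8.5,8.5,8.5,8.5,8.5,8.5,8.5],
)

```text
clock: 1.13
position: [0.4138, 0.335, 0.2114]
eef_rot: [167.8, 90.0, 61.2]
wrist_force: [0.7, 0.5, 0.6]
grip_width: 0.0848
```

Call:
send_rows(
  rotation=[
    [0,0,0],
    [0,0,0],
    [0,0,0],
    [0,0,0],
    [0,0,0],
    [0,0,0],
    [0,0,0],
    [0,0,0],
    [0,0,0],
    [0,0,0],
  ],
  linear=[
    [0.2,3,1.6],
    [0.2,3,1.6],
    [0.2,3,1.6],
    [0.2,2,1],
    [0.2,0,0],
    [0,0,0],
    [0,0,0],
    [0,0,0],
    [0,0,0],
    [0,0,0],
  ],
  hand=[8.5,8.5,8.5,8.5,4,4,4,4,4,4],
)

```text
clock: 1.97
position: [0.5014, 0.2501, 0.2016]
eef_rot: [141.7, 90.0, 35.3]
wrist_force: [-1.0, 0.7, 0.5]
grip_width: 0.0403
```

```bash
cat >> h.py <<'E'
def st(o):
    Rt=R.from_euler('xyz',o["eef_rot"],degrees=True).as_matrix()
    print("t",round(o["clock"],2),"pos",np.round(o["position"],4),"q",np.round(o["qpos"],1),"F",np.round(o["wrist_force"],1),"g",round(o["grip_width"],4),"jaw yaw",np.round(np.degrees(np.arctan2(Rt[1,2],Rt[0,2])),2),"toolx",np.round(Rt[:,0],3))
    return Rt
E
python3 - <<'E'
from plant import *
from h import *
st(get_obs()); c=read_camera("wrist"); save(c,"w1.pkl"); cv2.imwrite("pics/w1.png",c["image"][:,:,::-1])
E
```

```text
t 1.97 pos [0.5014 0.2501 0.2016] q [ 47.   -3.9  -4.3   0.  -89.5  26.5] F [-1.   0.7  0.5] g 0.0403 jaw yaw -106.47 toolx [ 0.  0. -1.]
```

View pics/w1.png

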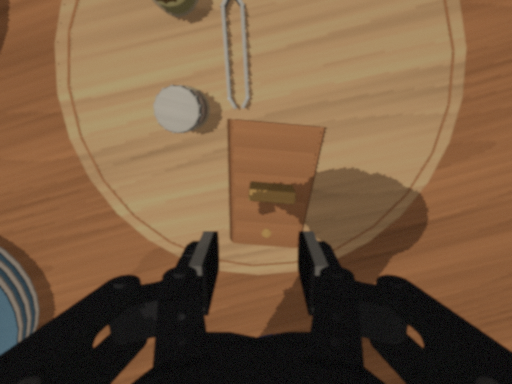

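Run:
```python
from h import *
c=load("w1.pkl"); crop(c,210,100,340,260,4.5,"pics/w1c.png"); crop(load("s0.pkl"),260,225,330,275,8,"pics/lidc.png")
```

```text
(no output)
```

View pics/w1c.png

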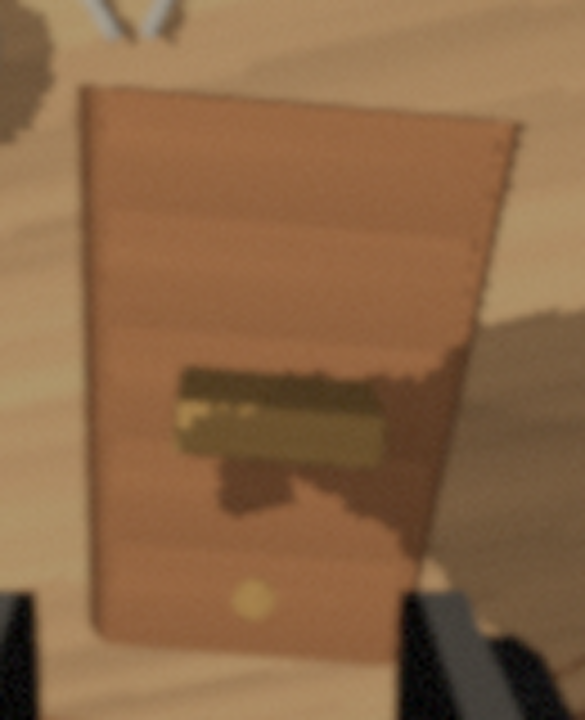

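Call:
send_rows(
  rotation=[
    [0,0,0],
    [0,0,0],
    [0,0,0],
    [0,0,0],
    [0,0,0],
    [0,0,0],
    [0,0,0],
    [0,0,0],
    [0,0,0],
    [0,0,0],
  ],
  linear=[
    [0.5,1.5,0],
    [0.5,1.5,0],
    [0.5,1.5,0],
    [0.5,1,0],
    [0.5,1,0],
    [0.5,1,0],
    [0,0.5,0],
    [0,0,0],
    [0,0,0],
    [0,0,0],
  ],
  hand=[4,4,4,4,4,4,4,4,4,4],
)

```text
clock: 2.85
position: [0.5784, 0.2268, 0.1718]
eef_rot: [129.0, 90.0, 22.4]
wrist_force: [0.4, -0.4, -0.0]
grip_width: 0.0396
```

Run:
```python
from plant import *
from h import *
st(get_obs()); c=read_camera("wrist"); save(c,"w2.pkl"); cv2.imwrite("pics/w2.png",cv2.resize(c["image"][:,:,::-1],None,fx=1.5,fy=1.5,interpolation=2))
```

```text
t 2.85 pos [0.5784 0.2268 0.1718] q [ 39.9   5.6   2.1   0.  -86.5  33.6] F [ 0.4 -0.4 -0. ] g 0.0396 jaw yaw -106.53 toolx [ 0.001  0.    -1.   ]
```

View pics/w2.png

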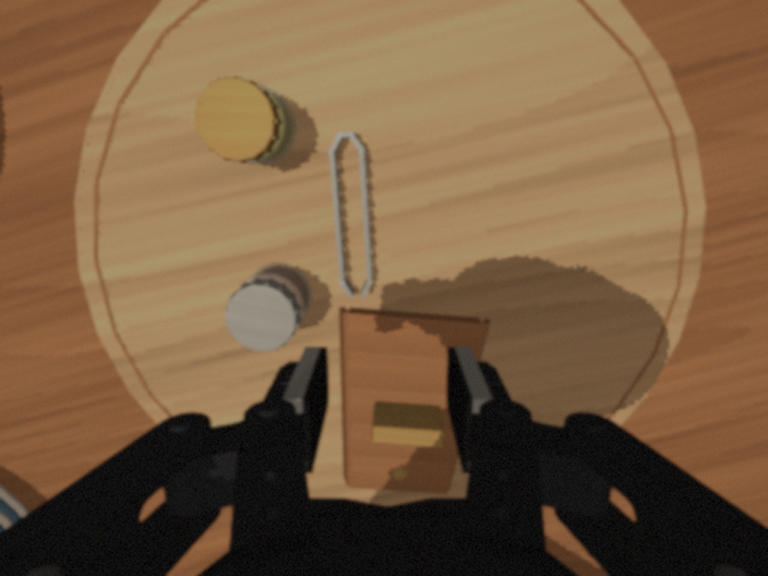

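```bash
cat >> h.py <<'E'
t20=np.tan(np.radians(20))
def lidpts():
    b=np.array([[-65,50.2,0],[65,39.8,0],[65,-39.8,0],[-65,-50.2,0]])/1e3
    t=b.copy(); t[:,2]=.012; t[:,1]-=np.sign(t[:,1])*.012*t20
    h=np.array([[-6,22,44],[6,22,44],[6,-22,44],[-6,-22,44]])/1e3
    g=h.copy(); g[:,2]=.012
    d=np.array([[.05,0,.012]])
    return b,t,h,g
def place(P,x,y,z,yaw):
    return P@R.from_euler('z',yaw,degrees=True).as_matrix().T+[x,y,z]
def overlay(c,polys,box,s,name):
    x0,y0,x1,y1=box
    im=cv2.resize(c["image"][y0:y1,x0:x1,::-1],None,fx=s,fy=s,interpolation=2)
    cols=[(0,255,0),(0,0,255),(255,0,0),(255,255,0),(255,0,255),(0,255,255)]
    for i,P in enumerate(polys):
        q=(proj(c,P)-[x0,y0]+.5)*s-.5
        cv2.polylines(im,[np.round(q*8).astype(int).reshape(-1,1,2)],True,cols[i%6],1,cv2.LINE_AA,3)
    cv2.imwrite(name,im)
E
python3 - <<'E'
from h import *
c=load("w1.pkl")
f=lambda u,v:((u+.5)/4.5+210-.5,(v+.5)/4.5+100-.5)
b,t,h,g=lidpts()
obs=[(b[0],f(80,87)) ,(b[3],f(522,124)),(h[1],f(182,455)),(h[2],f(382,467)),(t[2],f(398,661)),(t[1],f(104,640))]
for i,(p,q) in enumerate(obs): pass
def res(p,flip):
    r=[]
    for P,q in obs:
        P=P.copy()
        if flip: P[1]*=-1
        r+=list(proj(c,place(P[None],p[0],p[1],.03,p[2]))[0]-q)
    return np.array(r)
best=None
for flip in (0,1):
    s=least_squares(res,[.485,.243,157],args=(flip,),x_scale=[.01,.01,1]); print(flip,s.x,s.cost,np.round(s.fun.reshape(-1,2),1).tolist())
    if best is None or s.cost<best.cost: best=s
x,y,a=best.x
overlay(c,[place(P,x,y,.03,a) for P in (b,t,h,g)],(210,100,340,260),4.5,"pics/w1o.png")
c=load("w2.pkl")
e=[pix2z(c,(u/1.5,v/1.5),.036) for u,v in [(348,131),(358,298)]]; d=e[1]-e[0]
print(e,np.linalg.norm(d),np.mean(e,0),np.degrees(np.arctan2(d[1],d[0])))
for u,v in [(236,119),(262,315)]: print("jar",pix2z(c,(u/1.5,v/1.5),.08))
crop(c,200,75,270,210,4.2,"pics/tg.png")
E
```

```text
0 [  0.48220942   0.23904652 155.37193984] 16194.731666161942 [[102.6, 13.4], [-94.0, -9.4], [45.2, 7.6], [-45.8, -1.5], [-68.2, -3.9], [61.7, 9.3]]
1 [  0.48482039   0.23868601 158.9243673 ] 4.739910688401238 [[-0.5, -1.2], [0.7, -1.1], [-1.6, -0.1], [1.1, 1.0], [0.1, 1.0], [0.3, 0.7]]
[array([0.66409781, 0.22277568, 0.036     ]), array([0.56633985, 0.24749105, 0.036     ])] 0.10083386389653409 [0.61521883 0.23513336 0.036     ] 165.81167507499669
jar [0.68147824 0.27008457 0.08      ]
jar [0.58414968 0.29359132 0.08      ]
```

View pics/w1o.png

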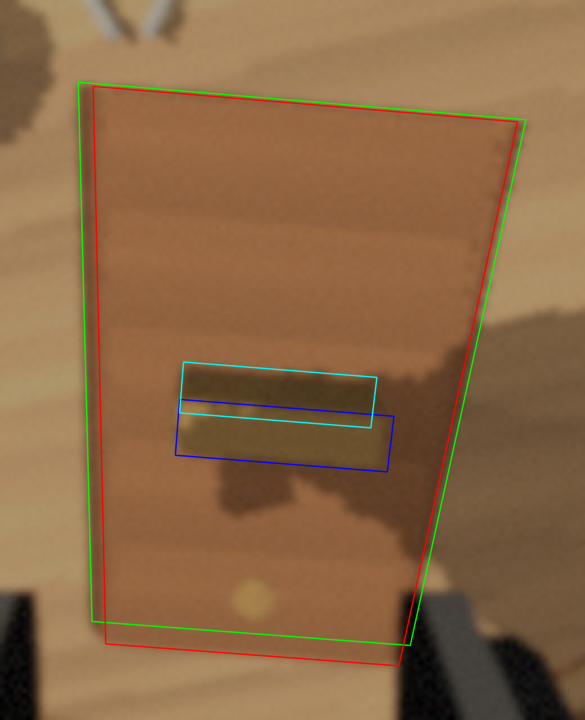

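View pics/tg.png

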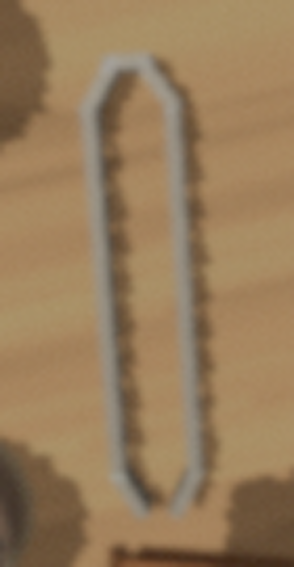

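Run:
```python
from h import *
c=load("w2.pkl")
f=lambda u,v:((u+.5)/4.2+200-.5,(v+.5)/4.2+75-.5)
e=[pix2z(c,f(u,v),.042) for u,v in [(127,57),(162,515)]]; d=e[1]-e[0]
print(e,np.linalg.norm(d),np.mean(e,0),np.degrees(np.arctan2(d[1],d[0])))
for us in [((90,120),(178,120)),((117,465),(195,465)),((103,290),(185,290))]:
  p=[pix2z(c,f(*u),.042) for u in us]; print(np.mean(p,0),np.linalg.norm(p[0]-p[1]))
pos=np.array([0.5784,0.2268,0.1718]); a=np.radians(-106.53)
z=np.array([np.cos(a),np.sin(a),0]);x=np.array([0,0,-1.]);y=np.cross(z,x)
for tx in (-.013,-.008,-.004,0,): print(tx,np.round(proj(c,[pos+tx*x+.011*y+s*.02*z for s in(-1,1)])*1.5,1).tolist())
```

```text
[array([0.66352684, 0.22434319, 0.042     ]), array([0.56947075, 0.24658398, 0.042     ])] 0.09664989004973311 [0.6164988  0.23546359 0.042     ] 166.6960378666314
[0.65151252 0.22672661 0.042     ] 0.01796695036341579
[0.58080101 0.24439636 0.042     ] 0.017140050981010433
[0.61801776 0.23527958 0.042     ] 0.01734780542874061
-0.013 [[315.0, 353.2], [445.1, 353.4]]
-0.008 [[317.3, 346.7], [443.2, 346.9]]
-0.004 [[319.1, 341.8], [441.7, 342.0]]
0 [[320.9, 337.2], [440.4, 337.4]]
```

Call:
send_rows(
  rotation=[
    [-0.049,0,0],
    [0,0,0],
    [0,0,0],
    [0,0,0],
    [0,0,0],
    [0,0,0],
    [0,0,0],
    [0,0,0],
    [0,0,0],
    [0,0,0],
  ],
  linear=[
    [0,0.71,-0.35],
    [0.5,0.71,-0.35],
    [1,0.71,-0.35],
    [1.5,0.71,-0.35],
    [1.5,0.71,-0.36],
    [2,0,0],
    [2,0,0],
    [1,0,0],
    [0,0,0],
    [0,0,0],
  ],
  hand=[4,4,4,4,4,4,4,4,4,4],
)

```text
clock: 3.73
position: [0.6171, 0.2346, 0.0754]
eef_rot: [-24.3, 89.9, -128.0]
wrist_force: [0.1, -0.7, 1.3]
grip_width: 0.0399
```

Run:
```python
from plant import *
from h import *
st(get_obs()); c=read_camera("wrist"); save(c,"w3.pkl"); cv2.imwrite("pics/w3.png",cv2.resize(c["image"][:,:,::-1],None,fx=1.5,fy=1.5,interpolation=2))
```

```text
t 3.73 pos [0.6171 0.2346 0.0754] q [ 38.1  13.4   0.8   0.  -77.5  38.1] F [ 0.1 -0.7  1.3] g 0.0399 jaw yaw -103.76 toolx [-0.001 -0.002 -1.   ]
```

View pics/w3.png

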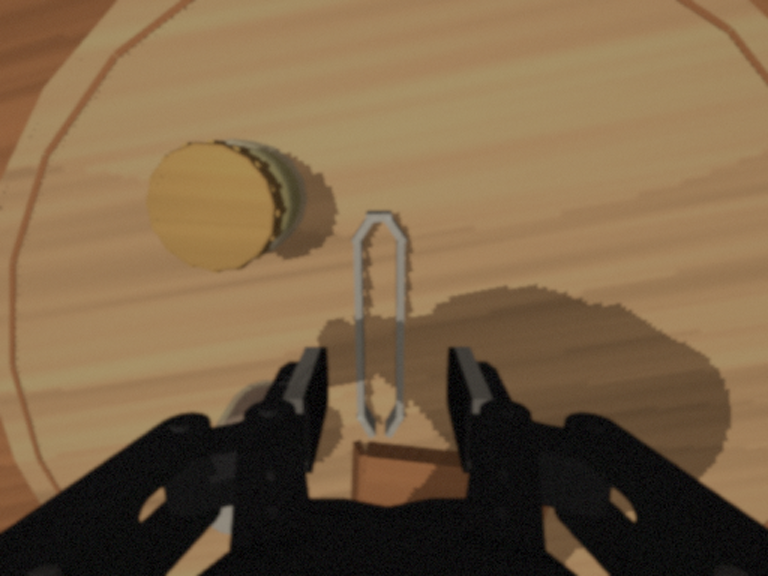

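Call:
send_rows(
  rotation=[
    [0,0,0],
    [0,0,0],
    [0,0,0],
    [0,0,0],
    [0,0,0],
    [0,0,0],
    [0,0,0],
    [0,0,0],
    [0,0,0],
    [0,0,0],
  ],
  linear=[
    [1,0,0],
    [1,0,0],
    [1,0,0],
    [0.7,0,0],
    [0.4,0,0],
    [0.2,0,0],
    [0,0,0],
    [0,0,0],
    [0,0,0],
    [0,0,0],
  ],
  hand=[4,4,4,4,4,4,4,1,1,1],
  force=30,
)

```text
clock: 4.62
position: [0.6176, 0.2351, 0.0341]
eef_rot: [127.8, 89.9, 24.0]
wrist_force: [-0.0, 0.4, 3.4]
grip_width: 0.0184
```

Call:
send_rows(
  rotation=[
    [0,0,0],
    [0,0,0],
    [0,0,0],
    [0,0,0],
    [0,0,0],
    [0,0,0],
    [0,0,0],
    [0,0,0],
    [0,0,0],
    [0,0,0],
  ],
  linear=[
    [0,0,0],
    [0,0,0],
    [0,0,0],
    [0,0,0],
    [-0.3,0,0],
    [-0.7,0,0],
    [-1,0,0],
    [-1,0,0],
    [-1,0,0],
    [-1,0,0],
  ],
  hand=[1,1,1,1,1,1,1,1,1,1],
  force=30,
)

```text
clock: 5.45
position: [0.6174, 0.235, 0.0849]
eef_rot: [125.6, 89.9, 21.9]
wrist_force: [-0.7, -0.1, -0.1]
grip_width: 0.0192
```

Run:
```python
from plant import *
from h import *
st(get_obs()); c=read_camera("wrist"); save(c,"w4.pkl"); cv2.imwrite("pics/w4.png",cv2.resize(c["image"][:,:,::-1],None,fx=1.5,fy=1.5,interpolation=2))
```

```text
t 5.45 pos [0.6174 0.235  0.0849] q [ 38.1  13.1   1.4   0.  -78.3  38.1] F [-0.7 -0.1 -0.1] g 0.0192 jaw yaw -103.74 toolx [ 0.001  0.    -1.   ]
```

View pics/w4.png

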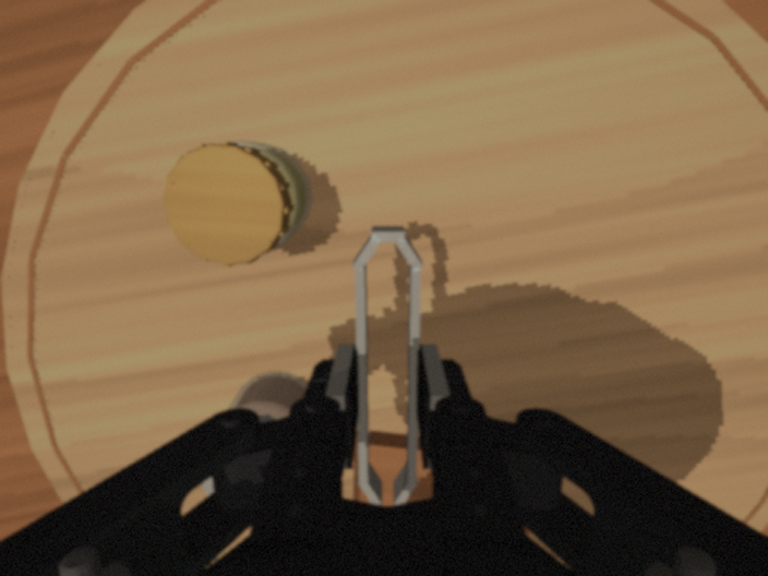

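Call:
send_rows(
  rotation=[
    [0,0,0],
    [0,0,0],
    [0,0,0],
    [0,0,0],
    [0,0,0],
    [0,0,0],
    [0,0,0],
    [0,0,0],
    [0,0,0],
    [0,0,0],
  ],
  linear=[
    [-2,0,0],
    [-3,0,0],
    [-3,0,0],
    [-0.5,1,3.2],
    [-0.5,1,3.2],
    [-0.5,1,3.2],
    [-0.5,1,3.2],
    [-0.5,1,3.2],
    [-0.5,1,3.2],
    [-0.5,1,3.2],
  ],
  hand=[1,1,1,1,1,1,1,1,1,1],
)

```text
clock: 6.33
position: [0.6319, -0.0009, 0.1992]
eef_rot: [118.9, 90.0, 15.2]
wrist_force: [-0.0, 0.2, -0.5]
grip_width: 0.0191
```

Call:
send_rows(
  rotation=[
    [0,0,0],
    [0,0,0],
    [0,0,0],
    [0,0,0],
    [0,0,0],
    [0.12,0,0],
    [0.12,0,0],
    [0.12,0,0],
    [0.12,0,0],
    [0.12,0,0],
  ],
  linear=[
    [0,0.94,3.08],
    [0,0.94,3.08],
    [0,0.94,3.08],
    [0,0.94,3.08],
    [0,0.94,3.08],
    [0,0,0],
    [0,0,0],
    [0,0,0],
    [0,0,0],
    [0,0,0],
  ],
  hand=[1,1,1,1,1,1,1,1,1,1],
)

```text
clock: 7.17
position: [0.641, -0.1603, 0.1986]
eef_rot: [140.2, 90.0, 1.7]
wrist_force: [0.5, -0.2, -0.4]
grip_width: 0.0186
```

Call:
send_rows(
  rotation=[
    [0.12,0,0],
    [0.12,0,0],
    [0.12,0,0],
    [0.12,0,0],
    [0.12,0,0],
    [0.12,0,0],
    [0.12,0,0],
    [0.12,0,0],
    [0.12,0,0],
    [0.06,0,0],
  ],
  linear=[
    [0,0,0],
    [0,0,0],
    [0,0,0],
    [0,0,0],
    [0,0,0],
    [0,0,0],
    [0,0,0],
    [0,0,0],
    [0,0,0],
    [0,0,0],
  ],
  hand=[1,1,1,1,1,1,1,1,1,1],
)

```text
clock: 8.0
position: [0.6411, -0.1601, 0.1987]
eef_rot: [-153.2, 90.0, 3.1]
wrist_force: [0.2, -0.1, -0.7]
grip_width: 0.0187
```

Run:
```python
from plant import *
from h import *
st(get_obs()); c=read_camera("wrist"); save(c,"w5.pkl"); cv2.imwrite("pics/w5.png",cv2.resize(c["image"][:,:,::-1],None,fx=1.5,fy=1.5,interpolation=2))
```

```text
t 8.0 pos [ 0.6411 -0.1601  0.1987] q [  3.3  11.4  11.4   0.  -89.9 -27.1] F [ 0.2 -0.1 -0.7] g 0.0187 jaw yaw 156.21 toolx [ 0.  0. -1.]
```

View pics/w5.png

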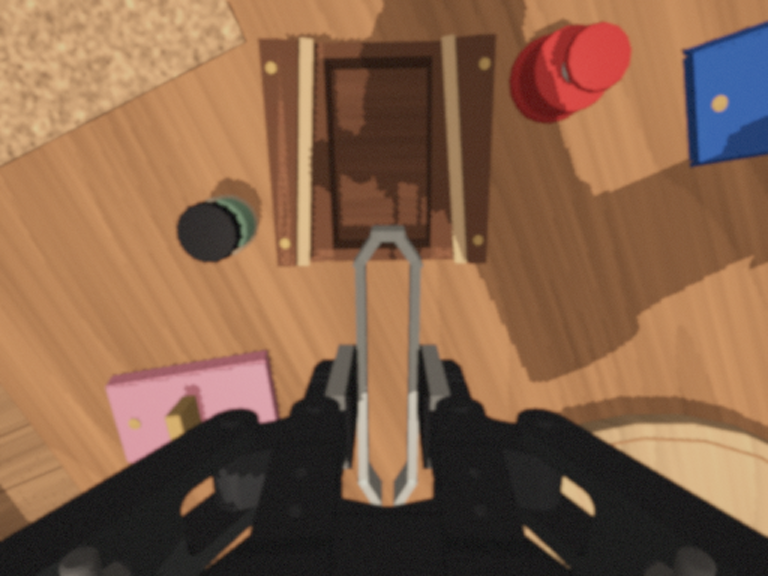

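Run:
```python
from h import *
c=load("w5.pkl"); crop(c,165,15,345,185,4.4,"pics/w5c.png")
```

```text
(no output)
```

View pics/w5c.png

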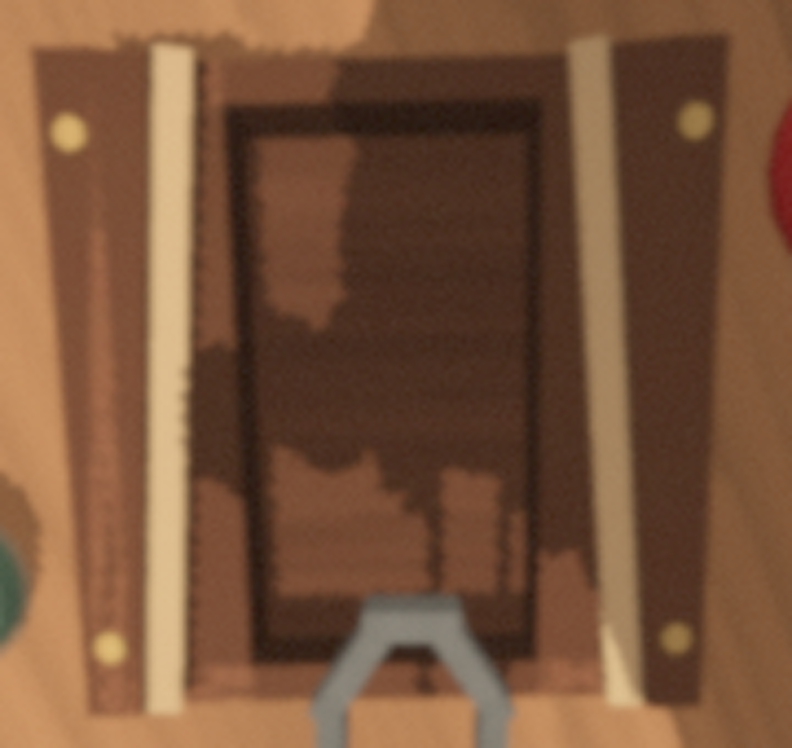

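```bash
cat > fitbox.py <<'E'
from h import *
def fitbox(c,cav,out,zo=.059):
    P=[];Q=[]
    sg=[(1,1),(1,-1),(-1,-1),(-1,1)]
    for s,q in zip(sg,cav):
        if q: P.append([s[0]*.057,s[1]*.032,.046]);Q.append(q)
    for s,q in zip(sg,out):
        if q: P.append([s[0]*.065,s[1]*.066,zo]);Q.append(q)
    P=np.array(P);Q=np.array(Q)
    s=least_squares(lambda p:(proj(c,place(P,p[0],p[1],p[3] if len(p)>3 else 0,p[2]))-Q).ravel(),[.617,-.215,-113.5],x_scale=[.01,.01,1])
    s4=least_squares(lambda p:(proj(c,place(P,p[0],p[1],p[3],p[2]))-Q).ravel(),[.617,-.215,-113.5,0],x_scale=[.01,.01,1,.01])
    print("zfree",np.round(s4.x,4),s4.cost)
    return s
E
python3 - <<'E'
from fitbox import *
c=load("w5.pkl"); f=lambda u,v:((u+.5)/4.4+165-.5,(v+.5)/4.4+15-.5)
cav=[f(228,107),f(540,100),f(533,655),f(255,660)]; out=[f(35,48),f(728,38),f(698,703),f(90,710)]
for zo in (.059,.046):
  s=fitbox(c,cav,out,zo); print(zo,s.x,s.cost,np.round(s.fun.reshape(-1,2),1).tolist())
s=fitbox(c,cav,out,.059);x,y,a=s.x
q=lambda xh,z,w0,w1:np.array([[-.065,w0/2,z],[.065,w1/2,z],[.065,-w1/2,z],[-.065,-w0/2,z]])
polys=[q(0,.046,.1004,.0796),q(0,.059,.1004-.0095,.0796-.0095),np.array([[.057,.032,.046],[.057,-.032,.046],[-.057,-.032,.046],[-.057,.032,.046]]),q(0,.059,.132,.132)]
overlay(c,[place(p,x,y,0,a) for p in polys],(165,15,345,185),4.4,"pics/w5o.png")
# tongs in hand: front end & rear end, z top = TCPz+.008
pos=np.array([0.6411,-0.1601,0.1987]);aj=np.radians(156.21);z=np.array([np.cos(aj),np.sin(aj),0]);xx=np.array([0,0,-1.]);yy=np.cross(z,xx)
for u,v in [(387,227),(389,503),(389,360)]:
  for zz in (.2067,):
    p=pix2z(c,(u/1.5,v/1.5),zz)-pos; print("tongs tool y,z",p@yy,p@z)
E
```

```text
zfree [ 6.163000e-01 -2.272000e-01 -1.129063e+02 -3.600000e-03] 1.0654603329639896
0.059 [   0.61637638   -0.22695212 -112.90664253] 6.094863834651793 [[-1.0, -0.9], [0.9, -0.5], [1.0, 1.3], [-1.0, 1.0], [-0.6, -0.7], [0.8, -1.0], [0.5, 0.8], [-0.5, 1.1]]
zfree [ 6.163000e-01 -2.271000e-01 -1.129066e+02  5.200000e-03] 20.81598612198302
0.046 [   0.61629531   -0.22740492 -112.90600067] 30.57922223473819 [[-1.2, -1.5], [0.8, -1.0], [0.9, 0.8], [-1.2, 0.6], [3.3, 2.5], [-2.7, 2.3], [-2.3, -2.6], [2.4, -2.4]]
zfree [ 6.163000e-01 -2.272000e-01 -1.129063e+02 -3.600000e-03] 1.0654603329639896
tongs tool y,z 0.051923796337763374 0.0004287711982080839
tongs tool y,z -0.046029709816526425 0.0012544828621624854
tongs tool y,z 0.009160188141028832 0.001121598938548657
```

View pics/w5o.png

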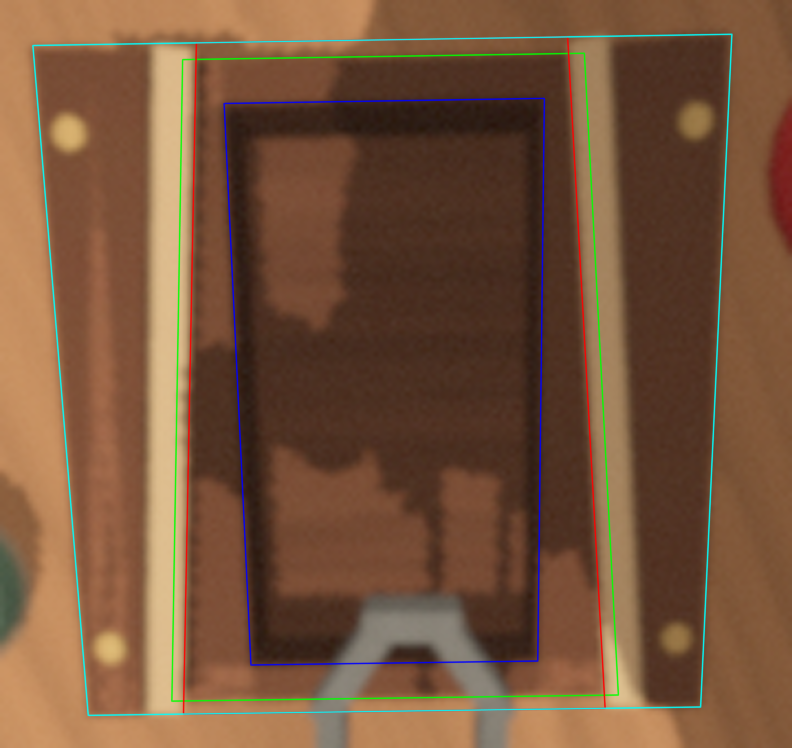

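Call:
send_rows(
  rotation=[
    [-0.016,0,0],
    [0,0,0],
    [0,0,0],
    [0,0,0],
    [0,0,0],
    [0,0,0],
    [0,0,0],
    [0,0,0],
    [0,0,0],
    [0,0,0],
  ],
  linear=[
    [0,1.7,-0.08],
    [0,1.7,-0.08],
    [0,1.7,-0.08],
    [0,1.72,-0.08],
    [3,0,0],
    [3,0,0],
    [2.5,0,0],
    [1.5,0,0],
    [0,0,0],
    [0,0,0],
  ],
  hand=[1,1,1,1,1,1,1,1,1,1],
)

```text
clock: 8.88
position: [0.6174, -0.2243, 0.0982]
eef_rot: [40.0, 89.9, -162.4]
wrist_force: [0.1, 0.5, 0.9]
grip_width: 0.019
```

Run:
```python
from plant import *
from h import *
st(get_obs()); c=read_camera("wrist"); save(c,"w6.pkl"); cv2.imwrite("pics/w6.png",cv2.resize(c["image"][:,:,::-1],None,fx=1.5,fy=1.5,interpolation=2))
c=read_camera("side"); save(c,"d6.pkl"); crop(c,220,130,400,290,4.4,"pics/d6.png")
```

```text
t 8.88 pos [ 0.6174 -0.2243  0.0982] q [ -2.5  12.3   1.8   0.  -79.7 -19.9] F [0.1 0.5 0.9] g 0.019 jaw yaw 157.55 toolx [-0.001 -0.    -1.   ]
```

View pics/w6.png

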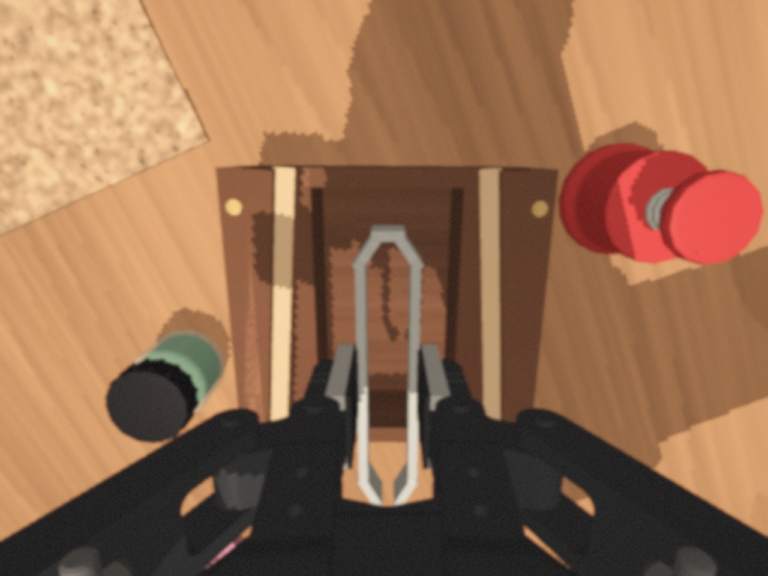

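View pics/d6.png

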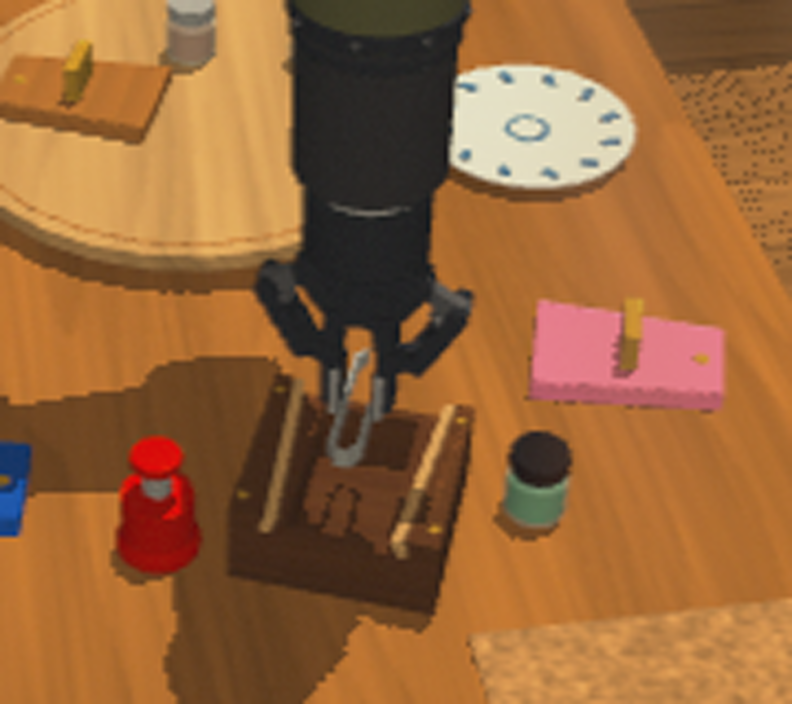

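Call:
send_rows(
  rotation=[
    [0.008,0,0],
    [0,0,0],
    [0,0,0],
    [0,0,0],
    [0,0,0],
    [0,0,0],
    [0,0,0],
    [0,0,0],
    [0,0,0],
    [0,0,0],
  ],
  linear=[
    [1.5,0,0],
    [1.5,0,0],
    [1.5,0,0],
    [1.2,0,0],
    [0.6,0,0],
    [0.3,0,0],
    [0.2,0,0],
    [0,0,0],
    [0,0,0],
    [0,0,0],
  ],
  hand=[1,1,1,1,1,1,1,1,1,1],
)

```text
clock: 9.82
position: [0.6181, -0.2243, 0.0313]
eef_rot: [-175.5, 89.9, -18.5]
wrist_force: [-0.5, 0.2, -0.6]
grip_width: 0.019
```

Run:
```python
from plant import *
from h import *
st(get_obs()); c=read_camera("side"); save(c,"d7.pkl"); crop(c,220,150,400,290,4.4,"pics/d7.png")
```

```text
t 9.82 pos [ 0.6181 -0.2243  0.0313] q [ -2.5  14.5  -2.7   0.  -72.7 -20.4] F [-0.5  0.2 -0.6] g 0.019 jaw yaw 157.03 toolx [ 0.001 -0.    -1.   ]
```

View pics/d7.png

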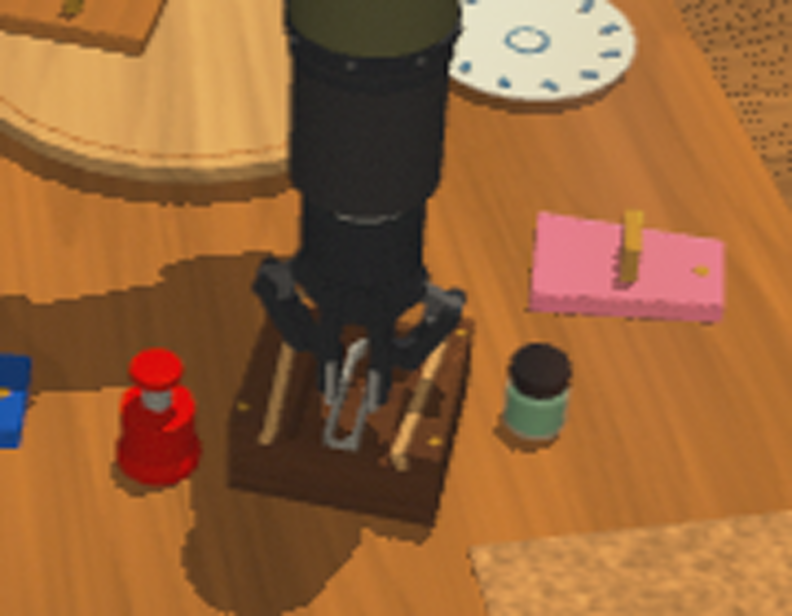

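Call:
send_rows(
  rotation=[
    [0,0,0],
    [0,0,0],
    [0,0,0],
    [0,0,0],
    [0,0,0],
    [0,0,0],
    [0,0,0],
    [0,0,0],
    [0,0,0],
    [0,0,0],
  ],
  linear=[
    [0.3,0,0],
    [0.3,0,0],
    [0.2,0,0],
    [0.2,0,0],
    [0,0,0],
    [0,0,0],
    [0,0,0],
    [0,0,0],
    [0,0,0],
    [0,0,0],
  ],
  hand=[1,1,1,1,1,1,1,1,1,1],
)

```text
clock: 10.7
position: [0.6178, -0.2242, 0.0205]
eef_rot: [172.6, 90.0, -30.4]
wrist_force: [0.8, 0.2, -0.3]
grip_width: 0.0186
```

Call:
send_rows(
  rotation=[
    [0,0,0],
    [0,0,0],
    [0,0,0],
    [0,0,0],
    [0,0,0],
    [0,0,0],
    [0,0,0],
    [0,0,0],
    [0,0,0],
    [0,0,0],
  ],
  linear=[
    [0.2,0,0],
    [0.2,0,0],
    [0.1,0,0],
    [0,0,0],
    [0,0,0],
    [0,0,0],
    [0,0,0],
    [0,0,0],
    [0,0,0],
    [0,0,0],
  ],
  hand=[1,1,1,1,1,2.7,2.7,2.7,2.7,2.7],
)

```text
clock: 11.53
position: [0.6177, -0.2242, 0.0155]
eef_rot: [167.6, 90.0, -35.3]
wrist_force: [0.4, 0.4, -0.1]
grip_width: 0.0269
```

Call:
send_rows(
  rotation=[
    [0,0,0],
    [0,0,0],
    [0,0,0],
    [0,0,0],
    [0,0,0],
    [0,0,0],
    [0,0,0],
    [0,0,0],
    [0,0,0],
    [0,0,0],
  ],
  linear=[
    [0,0,0],
    [-0.3,0,0],
    [-0.5,0,0],
    [-1,0,0],
    [-1.5,0,0],
    [-2,0,0],
    [-3,0,0],
    [-3,0,0],
    [-3,0,0],
    [-3,-1.5,0],
  ],
  hand=[2.7,2.7,2.7,2.7,2.7,2.7,2.7,2.7,2.7,2.7],
)

```text
clock: 12.37
position: [0.6228, -0.2121, 0.1915]
eef_rot: [166.7, 89.9, -36.4]
wrist_force: [0.5, 0.1, -0.1]
grip_width: 0.0269
```

Run:
```python
from plant import *
from h import *
st(get_obs()); c=read_camera("wrist"); save(c,"w8.pkl"); cv2.imwrite("pics/w8.png",cv2.resize(c["image"][:,:,::-1],None,fx=1.5,fy=1.5,interpolation=2))
```

```text
t 12.37 pos [ 0.6228 -0.2121  0.1915] q [ -1.4  10.9  10.1   0.1 -89.  -21.7] F [ 0.5  0.1 -0.1] g 0.0269 jaw yaw 156.9 toolx [ 0.001 -0.001 -1.   ]
```

View pics/w8.png

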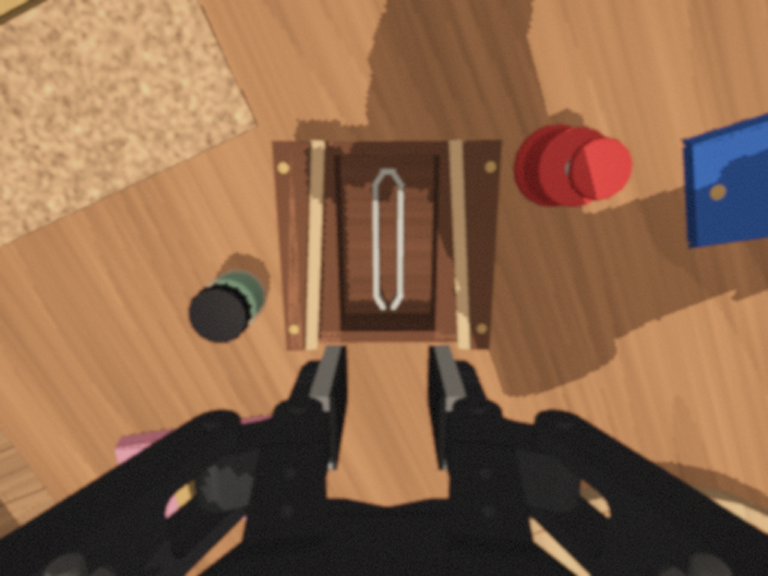

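Run:
```python
from h import *
c=load("w8.pkl"); crop(c,170,80,345,245,4.5,"pics/w8c.png")
```

```text
(no output)
```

View pics/w8c.png

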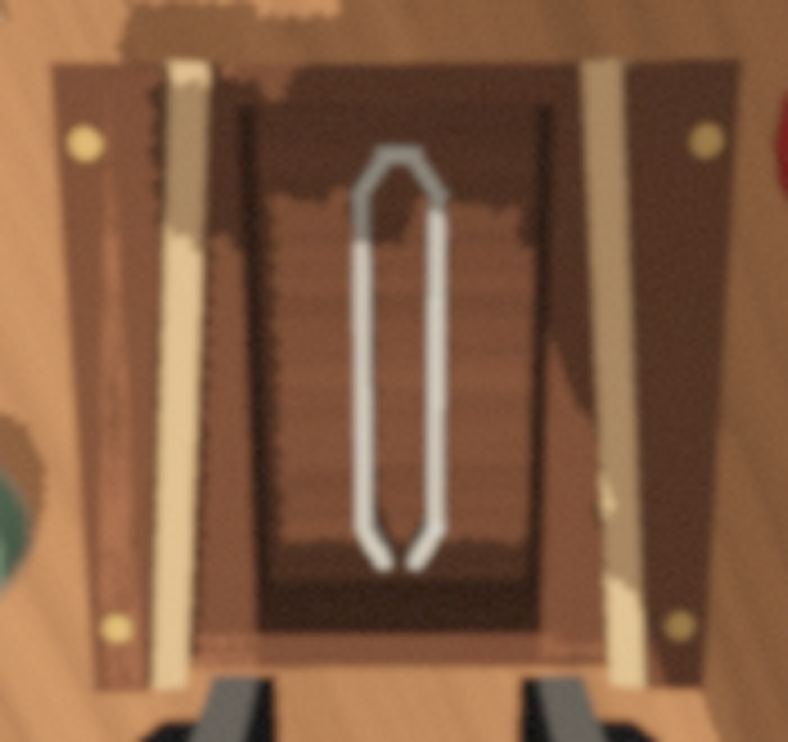

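Call:
send_rows(
  rotation=[
    [0,0,0],
    [0,0,0],
    [0,0,0],
    [0,0,0],
    [0,0,0],
    [0,0,0],
    [0,0,0],
    [0,0,0],
    [0,0,0],
    [0,0,0],
  ],
  linear=[
    [0,-2.8,2.3],
    [0,-2.8,2.3],
    [0,-2.8,2.3],
    [0,-2.8,2.3],
    [0,-2.8,2.3],
    [0,-2.8,2.3],
    [0,-2.8,2.3],
    [0,-2.8,2.3],
    [0,-2.8,2.3],
    [0,-2.8,2.3],
  ],
  hand=[4,4,4,4,4,4,4,4,4,4],
)

```text
clock: 13.25
position: [0.5204, 0.1387, 0.1896]
eef_rot: [-131.1, 89.9, 25.9]
wrist_force: [0.3, 1.2, -0.5]
grip_width: 0.0399
```

Call:
send_rows(
  rotation=[
    [-0.035,0,0],
    [0,0,0],
    [0,0,0],
    [0,0,0],
    [0,0,0],
    [0,0,0],
    [0,0,0],
    [0,0,0],
    [0,0,0],
    [0,0,0],
  ],
  linear=[
    [0,-2.8,2.3],
    [0,-2.8,2.3],
    [0,-2,2],
    [0.5,0,0.5],
    [1,0,0],
    [1,0,0],
    [1,0,0],
    [0.5,0,0],
    [0,0,0],
    [0,0,0],
  ],
  hand=[4,4,4,4,4,4,4,4,4,4],
)

```text
clock: 14.08
position: [0.4835, 0.233, 0.1479]
eef_rot: [90.3, 89.9, -110.7]
wrist_force: [-0.3, 0.3, 0.4]
grip_width: 0.0398
```

Run:
```python
from plant import *
from fitbox import *
st(get_obs()); c=read_camera("wrist"); save(c,"w9.pkl"); cv2.imwrite("pics/w9.png",cv2.resize(c["image"][:,:,::-1],None,fx=1.5,fy=1.5,interpolation=2))
c=load("w8.pkl"); f=lambda u,v:((u+.5)/4.5+170-.5,(v+.5)/4.5+80-.5)
s=fitbox(c,[f(240,104),f(553,104),f(541,631),f(258,631)],[f(52,64),f(741,61),f(703,688),f(97,690)]); print(s.x,s.cost)
```

```text
t 14.08 pos [0.4835 0.233  0.1479] q [ 47.2  -7.  -12.9   0.  -84.2 -68.3] F [-0.3  0.3  0.4] g 0.0398 jaw yaw 158.96 toolx [-0.    -0.001 -1.   ]
zfree [ 6.163000e-01 -2.266000e-01 -1.127575e+02 -1.500000e-03] 0.39727452069273456
[   0.6162354    -0.22680202 -112.75751694] 1.2779910820115852
```

View pics/w9.png

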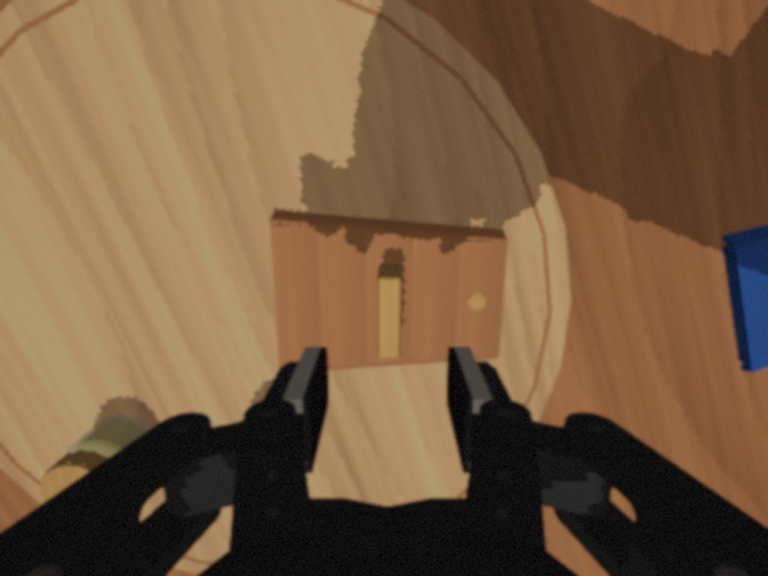

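Run:
```python
from h import *
c=load("w9.pkl"); crop(c,175,135,345,250,4.6,"pics/w9c.png")
p=pix2z(c,(389.5/1.5,317.5/1.5),.074); print(p)
```

```text
[0.48389232 0.23904547 0.074     ]
```

View pics/w9c.png

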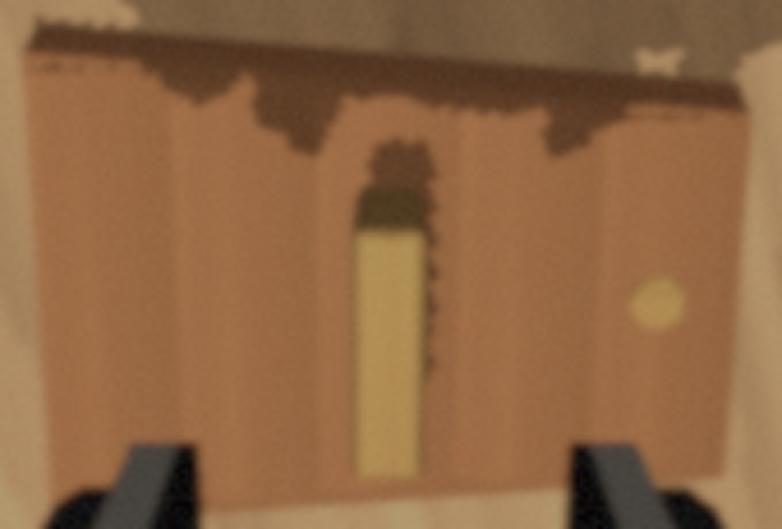

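```bash
cat > fitlid.py <<'E'
from h import *
def fitlid(c,obs,p0,z=.03):
    b,t,h,g=lidpts()
    tab={'t':t,'b':b,'h':h,'g':g}
    P=np.array([tab[k[0]][int(k[1])] for k,_ in obs]);Q=np.array([q for _,q in obs])
    return least_squares(lambda p:(proj(c,place(P,p[0],p[1],z,p[2]))-Q).ravel(),p0,x_scale=[.01,.01,1])
E
python3 - <<'E'
from fitlid import *
c=load("w9.pkl"); f=lambda u,v:((u+.5)/4.6+175-.5,(v+.5)/4.6+135-.5)
obs=[('h0',f(355,229)),('h1',f(427,229)),('h2',f(421,478)),('h3',f(356,478)),('t0',f(25,50)),('t1',f(748,108)),('t2',f(723,476))]
s=fitlid(c,obs,[.484,.239,159]); print(s.x,s.cost,np.round(s.fun.reshape(-1,2),1).tolist())
s=fitlid(c,obs[:4],[.484,.239,159]); print(s.x,s.cost)
E
```

```text
[  0.484405     0.23931632 158.82748822] 2.47060105470855 [[-0.7, -0.5], [0.0, -0.4], [0.7, 0.6], [-0.7, 0.5], [-0.8, -0.2], [1.1, 0.5], [0.5, -0.2]]
[  0.48428405   0.23936247 158.58049034] 1.1451806524892274
```

Call:
send_rows(
  rotation=[
    [0,0,0],
    [0,0,0],
    [0,0,0],
    [0,0,0],
    [0,0,0],
    [0,0,0],
    [0,0,0],
    [0,0,0],
    [0,0,0],
    [0,0,0],
  ],
  linear=[
    [1,-0.62,0.14],
    [2,0,0],
    [2,0,0],
    [2,0,0],
    [1.5,0,0],
    [1,0,0],
    [0.5,0,0],
    [0,0,0],
    [0,0,0],
    [0,0,0],
  ],
  hand=[4,4,4,4,4,4,4,4,0.8,0.8],
  force=100,
)

```text
clock: 14.97
position: [0.4848, 0.2407, 0.0496]
eef_rot: [-127.4, 89.9, 31.7]
wrist_force: [0.2, 0.1, -0.8]
grip_width: 0.0169
```

Call:
send_rows(
  rotation=[
    [0,0,0],
    [0,0,0],
    [0,0,0],
    [0,0,0],
    [0,0,0],
    [0,0,0],
    [0,0,0],
    [0,0,0],
    [0,0,0],
    [0,0,0],
  ],
  linear=[
    [0,0,0],
    [0,0,0],
    [0,0,0],
    [0,0,0],
    [0,0,0],
    [0,0,0],
    [0,0,0],
    [0,0,0],
    [0,0,0],
    [0,0,0],
  ],
  hand=[0.8,0.8,0.8,0.8,0.8,0.8,0.8,0.8,0.8,0.8],
  force=100,
)

```text
clock: 15.8
position: [0.4849, 0.2408, 0.0499]
eef_rot: [-128.1, 89.8, 30.9]
wrist_force: [-0.4, -0.2, 6.0]
grip_width: 0.0103
```

Run:
```python
from plant import *
from h import *
st(get_obs())
```

```text
t 15.8 pos [0.4849 0.2408 0.0499] q [ 47.7  -3.6 -20.1   0.  -73.4 -68.7] F [-0.4 -0.2  6. ] g 0.0103 jaw yaw 159.04 toolx [ 0.002  0.001 -1.   ]
```

Call:
send_rows(
  rotation=[
    [0,0,0],
    [0,0,0],
    [0,0,0],
    [0,0,0],
    [0,0,0],
    [0,0,0],
    [0,0,0],
    [0,0,0],
    [0,0,0],
    [0,0,0],
  ],
  linear=[
    [-0.2,0,0],
    [-0.5,0,0],
    [-1,0,0],
    [-2,0,0],
    [-3,0,0],
    [-3,0,0],
    [-3,0,0],
    [-2,0,0],
    [0,1,-1],
    [0,2,-2],
  ],
  hand=[0.8,0.8,0.8,0.8,0.8,0.8,0.8,0.8,0.8,0.8],
)

```text
clock: 16.63
position: [0.5013, 0.2031, 0.1976]
eef_rot: [-108.1, 89.8, 51.1]
wrist_force: [0.6, -0.3, -4.2]
grip_width: 0.0101
```

Call:
send_rows(
  rotation=[
    [0,0,0],
    [0,0,0],
    [0,0,0],
    [0,0,0],
    [0,0,0],
    [0,0,0],
    [0,0,0],
    [0,0,0],
    [0,0,0],
    [0,0,0],
  ],
  linear=[
    [0,2.8,-2.8],
    [0,2.8,-2.8],
    [0,2.8,-2.8],
    [0,2.8,-2.8],
    [0,2.8,-2.8],
    [0,2.8,-2.8],
    [0,2.8,-2.8],
    [0,2.8,-2.8],
    [0,2.8,-2.8],
    [0,1.3,-1.1],
  ],
  hand=[0.8,0.8,0.8,0.8,0.8,0.8,0.8,0.8,0.8,0.8],
)

```text
clock: 17.47
position: [0.6525, -0.1444, 0.1945]
eef_rot: [48.8, 89.9, -152.3]
wrist_force: [-0.5, 0.9, -2.8]
grip_width: 0.0101
```

Call:
send_rows(
  rotation=[
    [-0.1,0,0],
    [-0.12,0,0],
    [-0.12,0,0],
    [-0.12,0,0],
    [-0.12,0,0],
    [-0.12,0,0],
    [-0.12,0,0],
    [-0.12,0,0],
    [-0.12,0,0],
    [-0.12,0,0],
  ],
  linear=[
    [0,0,0],
    [0,0,0],
    [0,0,0],
    [0,0,0],
    [0,0,0],
    [0,0,0],
    [0,0,0],
    [0,0,0],
    [0,0,0],
    [0,0,0],
  ],
  hand=[0.8,0.8,0.8,0.8,0.8,0.8,0.8,0.8,0.8,0.8],
)

```text
clock: 18.3
position: [0.6519, -0.1401, 0.1954]
eef_rot: [-49.8, 90.0, 177.1]
wrist_force: [0.0, -0.3, -2.1]
grip_width: 0.0102
```

Call:
send_rows(
  rotation=[
    [-0.12,0,0],
    [-0.12,0,0],
    [-0.12,0,0],
    [0,0,0],
    [0,0,0],
    [0,0,0],
    [0,0,0],
    [0,0,0],
    [0,0,0],
    [0,0,0],
  ],
  linear=[
    [0,0,0],
    [0,0,0],
    [0,0,0],
    [0,0,0],
    [0,0,0],
    [0,0,0],
    [0,0,0],
    [0,0,0],
    [0,0,0],
    [0,0,0],
  ],
  hand=[0.8,0.8,0.8,0.8,0.8,0.8,0.8,0.8,0.8,0.8],
)

```text
clock: 19.13
position: [0.6521, -0.1401, 0.1953]
eef_rot: [17.5, 90.0, -95.3]
wrist_force: [0.5, 0.5, -2.6]
grip_width: 0.01
```

Run:
```python
from plant import *
from h import *
st(get_obs()); c=read_camera("wrist"); save(c,"w10.pkl"); cv2.imwrite("pics/w10.png",cv2.resize(c["image"][:,:,::-1],None,fx=1.5,fy=1.5,interpolation=2))
```

```text
t 19.13 pos [ 0.6521 -0.1401  0.1953] q [  5.   12.4  12.2   0.  -89.8  62.2] F [ 0.5  0.5 -2.6] g 0.01 jaw yaw -112.77 toolx [-0. -0. -1.]
```

View pics/w10.png

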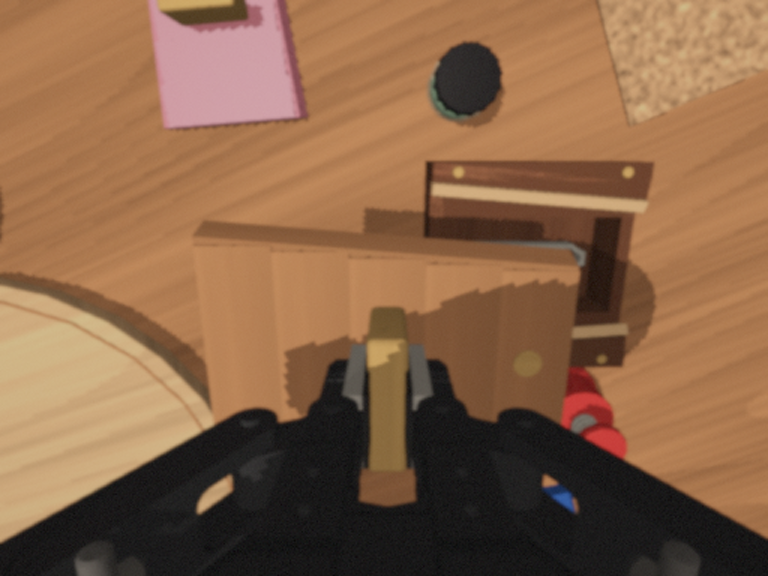

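Run:
```python
from h import *
c=load("w10.pkl"); crop(c,120,95,440,335,2.5,"pics/w10c.png")
```

```text
(no output)
```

View pics/w10c.png

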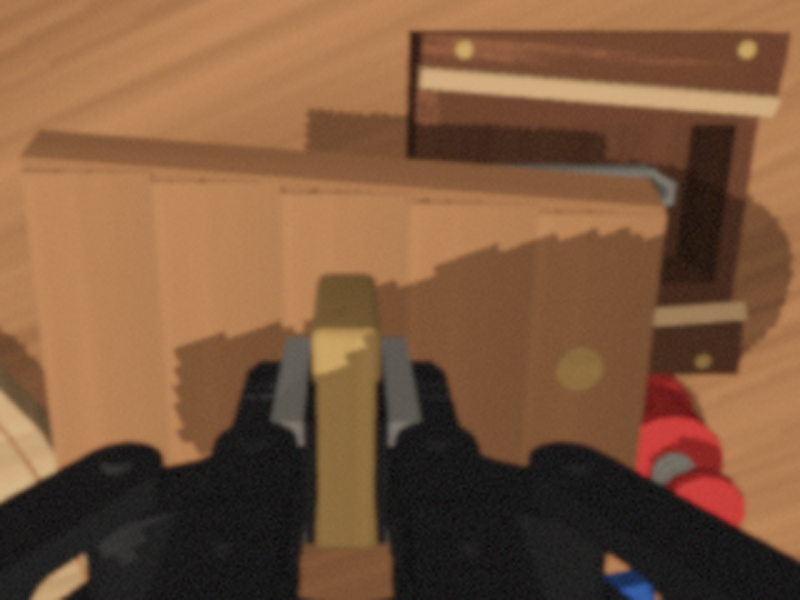

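```bash
cat > fitlid6.py <<'E'
from h import *
def fit6(c,obs,p0,prior=None):
    b,t,h,g=lidpts(); tab={'t':t,'b':b,'h':h,'g':g}
    P=np.array([tab[k[0]][int(k[1])] for k,_ in obs]);Q=np.array([q for _,q in obs])
    def T(p): return P@R.from_euler('ZYX',p[3:],degrees=True).as_matrix().T+p[:3]
    return least_squares(lambda p:np.r_[(proj(c,T(p))-Q).ravel(),(p[4:]/2.)],p0,x_scale=[.01,.01,.01,1,1,1])
E
python3 - <<'E'
from fitlid6 import *
c=load("w10.pkl"); f=lambda u,v:((u+.5)/2.5+120-.5,(v+.5)/2.5+95-.5)
obs=[('t0',f(22,169)),('t1',f(668,212)),('b0',f(38,130)),('b1',f(655,179)),('h0',f(313,329)),('h1',f(381,329)),('h2',f(377,546)),('h3',f(315,546))]
for o in (obs,obs[:4],obs[:6]):
  s=fit6(c,o,[.652,-.14,.175,-112.8,0,0]); print(np.round(s.x,4),s.cost,np.round(s.fun[:-2].reshape(-1,2),1).tolist())
E
```

```text
[   0.649    -0.1419    0.1737 -112.3227   -0.6102    0.6417] 25.256673659028145 [[0.9, -3.6], [-0.6, -1.8], [2.7, -0.1], [-3.1, -1.8], [-1.1, 1.2], [0.1, 1.1], [1.1, 2.0], [0.0, 1.9]]
[ 6.486000e-01 -1.420000e-01  1.750000e-01 -1.123809e+02 -3.760000e-02
  2.329100e+00] 5.045897859709505 [[-0.8, -1.2], [1.3, 0.4], [0.9, 1.3], [-1.5, -0.4]]
[   0.6484   -0.1417    0.1778 -112.2494   -0.3478   -2.0097] 10.915003392787588 [[-0.7, -2.5], [1.2, -0.9], [1.4, 1.7], [-1.9, -0.1], [-1.0, 0.8], [0.9, 0.7]]
```

Run:
```python
from fitlid6 import *
c=load("w10.pkl"); b,t,h,g=lidpts()
x,y,a=.6521+.0016*.922,-.1401-.0016*.387,-112.9
q=lambda z,w0,w1:np.array([[-.065,w0/2,z],[.065,w1/2,z],[.065,-w1/2,z],[-.065,-w0/2,z]])
bx=[q(.059,.132,.132),q(.046,.1004,.0796)]
overlay(c,[place(P,x,y,.1754,a) for P in (b,t,h,g)]+[place(P,.6162,-.2268,0,-112.76) for P in bx],(120,95,440,335),2.5,"pics/w10o.png")
```

```text
(no output)
```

View pics/w10o.png

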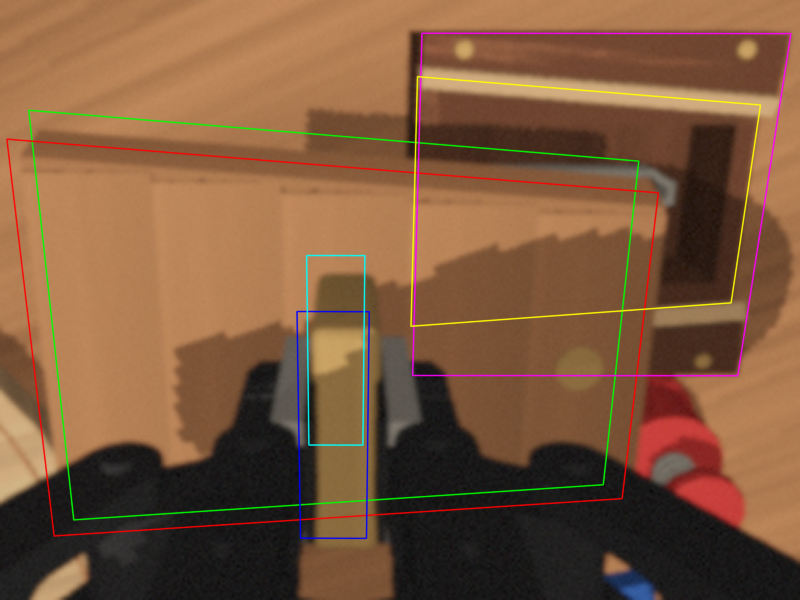

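Run:
```python
from h import *
D={"w1":([.5014,.2501,.2016],-106.47),"w2":([.5784,.2268,.1718],-106.53),"w3":([.6171,.2346,.0754],-103.76),"w4":([.6174,.235,.0849],-103.74),"w5":([.6411,-.1601,.1987],156.21),"w6":([.6174,-.2243,.0982],157.55),"w8":([.6228,-.2121,.1915],156.9),"w9":([.4835,.233,.1479],158.96),"w10":([.6521,-.1401,.1953],-112.77)}
for k,(p,a) in D.items():
    c=load(k+".pkl"); M=c["world_to_cam"]; Rc=M[:3,:3].T; o=-Rc@M[:3,3]; a=np.radians(a)
    z=np.array([np.cos(a),np.sin(a),0]);x=np.array([0,0,-1.]);y=np.cross(z,x); Rt=np.c_[x,y,z]
    print(k,np.round((Rt.T@(o-p))*1000,1),np.round(Rt.T@Rc[:,2],4), "f/cx",round(c["fov_y"],2),round(c["cx"],1),round(c["cy"],1))
```

```text
w1 [-142.9   69.2    2.2] [ 9.615e-01 -2.748e-01 -6.000e-04] f/cx 64.28 257.9 191.6
w2 [-143.    69.2    2.2] [ 9.616e-01 -2.746e-01 -7.000e-04] f/cx 64.28 257.9 191.6
w3 [-142.8   69.3    1.9] [ 0.9612 -0.2758  0.0015] f/cx 64.28 257.9 191.6
w4 [-142.9   69.1    2.2] [ 9.616e-01 -2.744e-01 -7.000e-04] f/cx 64.28 257.9 191.6
w5 [-142.9   72.2    0.5] [ 9.610e-01 -2.765e-01 -6.000e-04] f/cx 64.28 257.9 191.6
w6 [-142.9   72.1    0.3] [ 9.613e-01 -2.755e-01  7.000e-04] f/cx 64.28 257.9 191.6
w8 [-142.9   72.1    0.7] [ 0.9612 -0.276  -0.0019] f/cx 64.28 257.9 191.6
w9 [-143.    72.     0.6] [ 9.613e-01 -2.753e-01 -3.000e-04] f/cx 64.28 257.9 191.6
w10 [-142.9   69.5    2.2] [ 9.614e-01 -2.751e-01 -2.000e-04] f/cx 64.28 257.9 191.6
```

Call:
send_rows(
  rotation=[
    [0,0,0],
    [0,0,0],
    [0,0,0],
    [0,0,0],
    [0,0,0],
    [0,0,0],
    [0,0,0],
    [0,0,0],
    [0,0,0],
    [0,0,0],
  ],
  linear=[
    [1,0.21,-0.35],
    [2,0,0],
    [2,0,0],
    [2,0,0],
    [1.5,0,0],
    [1,0,0],
    [0.8,0,0],
    [0,0,0],
    [0,0,0],
    [0,0,0],
  ],
  hand=[0.8,0.8,0.8,0.8,0.8,0.8,0.8,0.8,0.8,0.8],
)

```text
clock: 20.02
position: [0.6561, -0.1378, 0.0938]
eef_rot: [97.6, 89.9, -15.2]
wrist_force: [0.4, -0.5, -2.0]
grip_width: 0.0103
```

Run:
```python
from plant import *
from h import *
st(get_obs()); c=read_camera("wrist"); save(c,"w11.pkl"); cv2.imwrite("pics/w11.png",cv2.resize(c["image"][:,:,::-1],None,fx=1.5,fy=1.5,interpolation=2))
c=read_camera("side"); save(c,"d11.pkl"); crop(c,220,130,400,290,4.4,"pics/d11.png")
```

```text
t 20.02 pos [ 0.6561 -0.1378  0.0938] q [  5.2  14.2   3.6   0.  -79.3  62.1] F [ 0.4 -0.5 -2. ] g 0.0103 jaw yaw -112.73 toolx [ 0.002 -0.001 -1.   ]
```

View pics/w11.png

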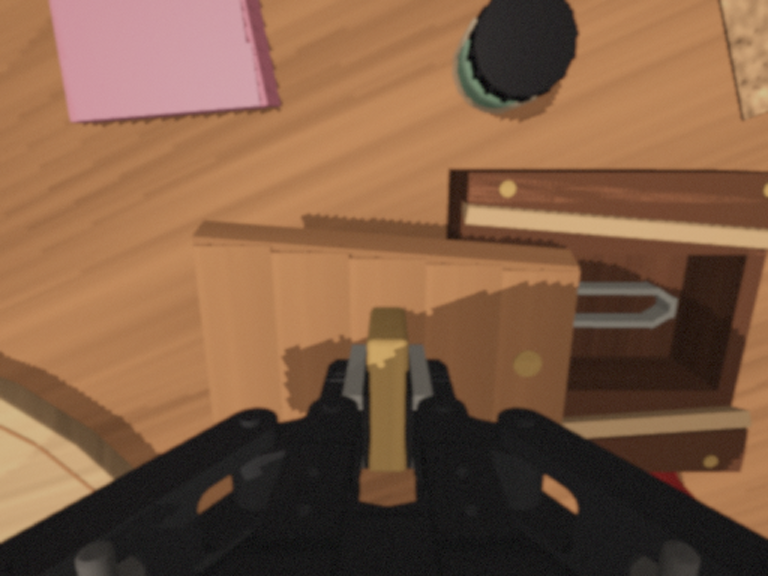

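View pics/d11.png

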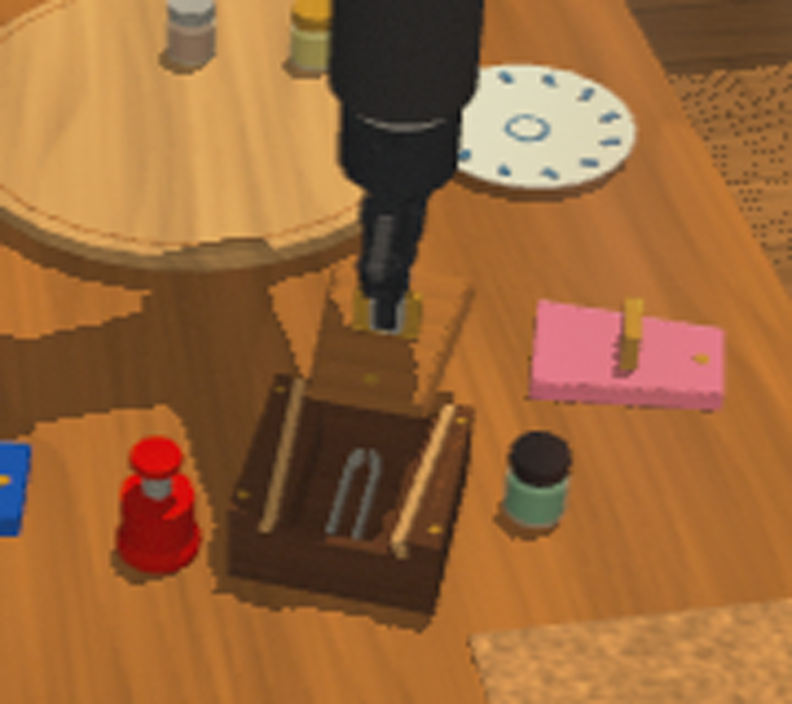

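Run:
```python
from fitlid6 import *
b,t,h,g=lidpts()
q=lambda z,w0,w1:np.array([[-.065,w0/2,z],[.065,w1/2,z],[.065,-w1/2,z],[-.065,-w0/2,z]])
bx=[q(.059,.132,.132),q(.046,.1004,.0796)]
yt=np.array([.922,-.387])
L=np.array([.6561,-.1378])-.0011*yt
for n,box,s,dx,dy in (("d11",(220,130,400,290),4.4,0,0),("w11",(120,95,512,384),1.9,-.00135,-.0019)):
  c=load(n+".pkl")
  overlay(c,[place(P,L[0]+dx,L[1]+dy,.0739,-112.75) for P in (b,t,h,g)]+[place(P,.6176+dx,-.2249+dy,0,-112.8) for P in bx],box,s,f"pics/{n}o.png")
```

```text
(no output)
```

View pics/d11o.png

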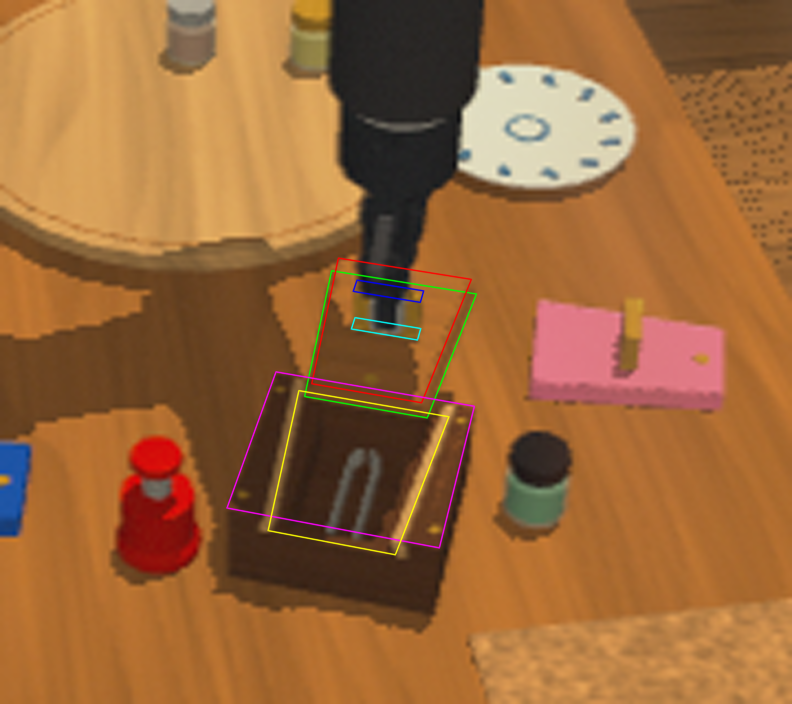

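View pics/w11o.png

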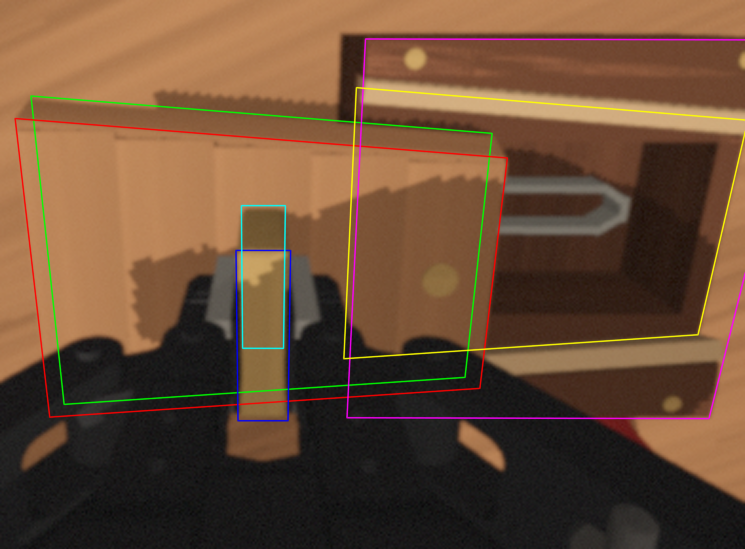

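Run:
```python
from plant import *
from h import *
c=read_camera("scene"); save(c,"s11.pkl"); crop(c,130,110,250,210,6.5,"pics/s11.png")
c=load("d11.pkl"); crop(c,270,185,340,240,10,"pics/d11z.png")
c=load("w11.pkl"); crop(c,120,130,400,210,2.8,"pics/w11z.png")
```

```text
(no output)
```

View pics/s11.png

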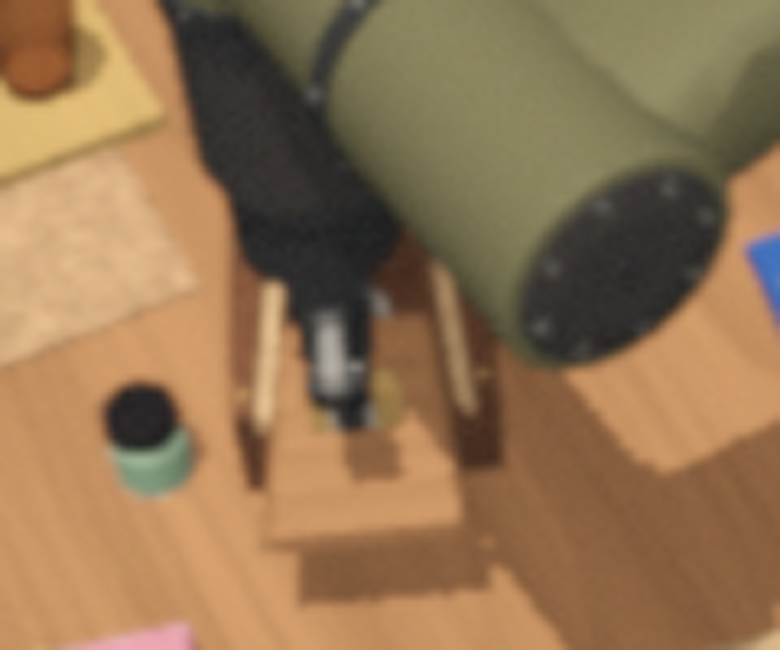

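View pics/d11z.png

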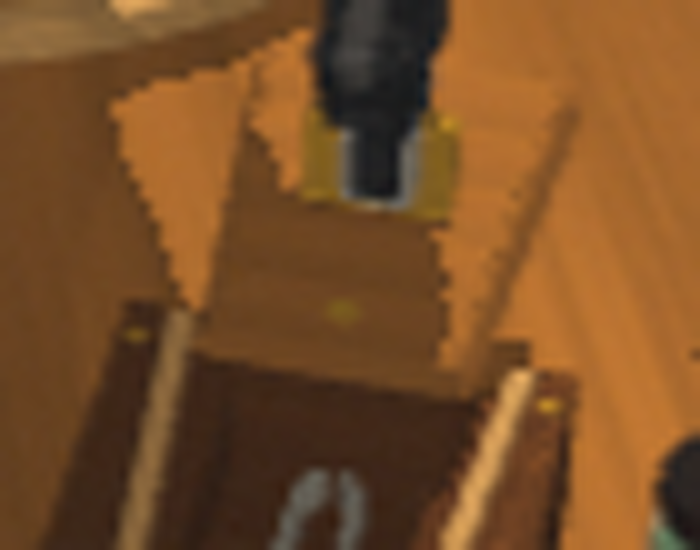

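View pics/w11z.png

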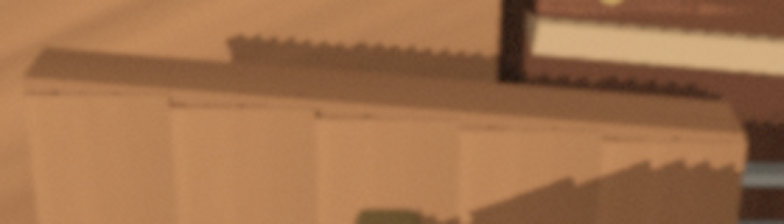

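Run:
```python
from h import *
c=load("w10.pkl"); f=lambda u,v:((u+.5)/2.5+120-.5,(v+.5)/2.5+95-.5)
c["world_to_cam"]=c["world_to_cam"].copy(); c["world_to_cam"][:3,3]+=c["world_to_cam"][:3,:3]@[-.00135,-.0019,0]
obs={'t0':f(22,169),'t1':f(668,212),'b0':f(38,130),'b1':f(655,179),'h0':f(313,329),'h1':f(381,329),'h2':f(377,546),'h3':f(315,546),'g0':f(318,275),'g1':f(376,275)}
b,t,h,g=lidpts(); tab={'t':t,'b':b,'h':h,'g':g}
def run(keys,roll):
    P=np.array([tab[k[0]][int(k[1])] for k in keys]);Q=np.array([obs[k] for k in keys])
    def T(p):return P@R.from_euler('ZYX',p[3:],degrees=True).as_matrix().T+p[:3]
    s=least_squares(lambda p:np.r_[(proj(c,T(p))-Q).ravel(),p[4]*1,p[5]/roll],[.652,-.14,.175,-112.8,0,0],x_scale=[.01,.01,.01,1,1,1])
    d=s.x[:2]-[.6521,-.1401]; a=np.radians(-112.77)
    print("off z(jaw),y mm",np.round([1e3*(d@[np.cos(a),np.sin(a)]),1e3*(d@[-np.sin(a),np.cos(a)])],1),"z",round(s.x[2],4),"ypr",np.round(s.x[3:],2),round(s.cost,1)); print(np.round(s.fun[:-2].reshape(-1,2),1).tolist())
for r in (.01,5): 
  run(list(obs),r); run(['t0','t1','b0','b1','h0','h1','g0','g1'],r); run(['t0','t1','b0','b1'],r)
```

```text
off z(jaw),y mm [ 0.5 -2. ] z 0.1741 ypr [-112.34   -0.52    0.  ] 27.6
[[1.0, -3.3], [-0.8, -1.4], [2.8, 0.4], [-3.4, -1.2], [-1.0, 0.9], [0.1, 0.9], [1.1, 2.6], [-0.0, 2.5], [0.2, -1.1], [-0.0, -1.2]]
off z(jaw),y mm [ 0.6 -1.9] z 0.1757 ypr [-112.27   -0.4    -0.  ] 14.8
[[-0.4, -2.8], [0.6, -1.2], [1.6, 0.8], [-2.2, -1.1], [-0.9, 2.2], [0.7, 2.1], [0.3, -0.4], [0.3, -0.5]]
off z(jaw),y mm [ 0.8 -2.3] z 0.1767 ypr [-1.1234e+02 -3.0000e-02  0.0000e+00] 6.1
[[-0.9, -1.7], [1.5, 0.0], [1.0, 1.7], [-1.6, 0.0]]
off z(jaw),y mm [ 0.5 -1.9] z 0.1738 ypr [-112.34   -0.54    0.44] 27.3
[[0.9, -3.3], [-0.7, -1.4], [2.7, 0.2], [-3.3, -1.4], [-1.0, 1.4], [0.1, 1.3], [1.1, 2.3], [0.0, 2.3], [0.3, -1.2], [-0.0, -1.3]]
off z(jaw),y mm [ 0.6 -2.3] z 0.1778 ypr [-112.26   -0.32   -2.11] 10.7
[[-0.8, -2.6], [1.1, -0.9], [1.3, 1.7], [-2.0, -0.1], [-1.0, 0.7], [0.9, 0.5], [0.2, 0.4], [0.3, 0.2]]
off z(jaw),y mm [ 0.9 -1.6] z 0.173 ypr [-112.45    0.      5.09] 3.8
[[-0.6, -0.7], [1.2, 0.9], [0.7, 0.7], [-1.3, -0.9]]
```

Call:
send_rows(
  rotation=[
    [0,0,0],
    [0,0,0],
    [0,0,0],
    [0,0,0],
    [0,0,0],
    [0,0,0],
    [0,0,0],
    [0,0,0],
    [0,0,0],
    [0,0,0],
  ],
  linear=[
    [0.4,0,0],
    [0.4,0,0],
    [0.4,0,0],
    [0.3,0,0],
    [0.3,0,0],
    [0.2,0,0],
    [0.1,0,0],
    [0,0,0],
    [0,0,0],
    [0,0,0],
  ],
  hand=[0.8,0.8,0.8,0.8,0.8,0.8,0.8,0.8,0.8,0.8],
)

```text
clock: 21.0
position: [0.6556, -0.1377, 0.0716]
eef_rot: [89.3, 90.0, -23.4]
wrist_force: [0.1, -0.5, -2.6]
grip_width: 0.0101
```

No contact yet (underside ≈ 52 mm); lower onto the floor of the way gently.

Call:
send_rows(
  rotation=[
    [0,0,0],
    [0,0,0],
    [0,0,0],
    [0,0,0],
    [0,0,0],
    [0,0,0],
    [0,0,0],
    [0,0,0],
    [0,0,0],
    [0,0,0],
  ],
  linear=[
    [0.1,0,0],
    [0.1,0,0],
    [0.1,0,0],
    [0.1,0,0],
    [0.05,0,0],
    [0.05,0,0],
    [0,0,0],
    [0,0,0],
    [0,0,0],
    [0,0,0],
  ],
  hand=[0.8,0.8,0.8,0.8,0.8,0.8,0.8,0.8,0.8,0.8],
)

```text
clock: 21.83
position: [0.6554, -0.1377, 0.0664]
eef_rot: [79.0, 90.0, -33.7]
wrist_force: [-0.3, 0.5, -1.8]
grip_width: 0.0098
```

Run:
```python
from plant import *
from h import *
st(get_obs()); c=read_camera("side"); save(c,"d12.pkl"); crop(c,270,185,340,240,10,"pics/d12.png")
```

```text
t 21.83 pos [ 0.6554 -0.1377  0.0664] q [  5.2  15.    1.7   0.  -76.7  62.1] F [-0.3  0.5 -1.8] g 0.0098 jaw yaw -112.74 toolx [ 0. -0. -1.]
```

View pics/d12.png

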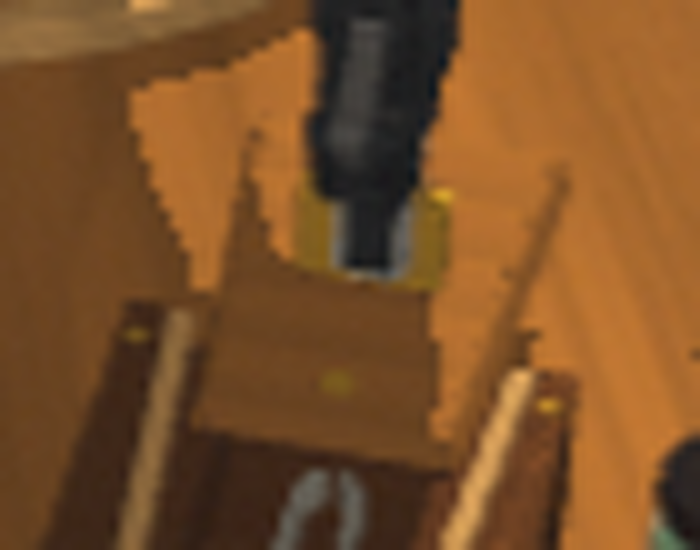

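Call:
send_rows(
  rotation=[
    [0,0,0],
    [0,0,0],
    [0,0,0],
    [0,0,0],
    [0,0,0],
    [0,0,0],
    [0,0,0],
    [0,0,0],
    [0,0,0],
    [0,0,0],
  ],
  linear=[
    [0.05,0,0],
    [0,0,0],
    [0,0,0],
    [0.05,0,0],
    [0,0,0],
    [0,0,0],
    [0,0,0],
    [0,0,0],
    [0,0,0],
    [0,0,0],
  ],
  hand=[0.8,0.8,0.8,0.8,0.8,0.8,0.8,0.8,0.8,0.8],
)

```text
clock: 22.72
position: [0.6556, -0.1377, 0.0659]
eef_rot: [88.1, 90.0, -24.6]
wrist_force: [-1.3, 1.2, 2.8]
grip_width: 0.0101
```

Call:
send_rows(
  rotation=[
    [0,0,0],
    [0,0,0],
    [0,0,0],
    [0,0,0],
    [0,0,0],
    [0,0,0],
    [0,0,0],
    [0,0,0],
    [0,0,0],
    [0,0,0],
  ],
  linear=[
    [-0.04,0,0],
    [0,0,0.5],
    [0,0,0.8],
    [0,0,0.8],
    [0,0,0.8],
    [0,0,0.8],
    [0,0,0.8],
    [0,0,0.5],
    [0,0,0],
    [0,0,0],
  ],
  hand=[0.8,0.8,0.8,0.8,0.8,0.8,0.8,0.8,0.8,0.8],
)

```text
clock: 23.55
position: [0.6355, -0.1855, 0.066]
eef_rot: [-1.2, 89.9, -114.0]
wrist_force: [-0.4, -3.6, 2.6]
grip_width: 0.01
```

```bash
cat >> h.py <<'E'
def inbox(o,off=-.0016):
    Rt=st(o); a=np.radians(-112.8); bx=np.array([np.cos(a),np.sin(a)]); by=np.array([-np.sin(a),np.cos(a)])
    l=o["position"][:2]+off*Rt[:2,1]-[.6176,-.2249]; F=o["wrist_force"]
    print("lid in box mm",np.round(1e3*l@bx,1),np.round(1e3*l@by,1),"F bx,by,z",np.round([F[:2]@bx,F[:2]@by,F[2]],1),"M",np.round(o["moment"],2))
E
python3 - <<'E'
from plant import *
from h import *
inbox(get_obs()); c=read_camera("side"); save(c,"d13.pkl"); crop(c,260,185,340,245,9,"pics/d13.png")
E
```

```text
t 23.55 pos [ 0.6355 -0.1855  0.066 ] q [  1.1  13.9   0.3   0.1 -76.5  66.1] F [-0.4 -3.6  2.6] g 0.01 jaw yaw -112.8 toolx [-0.001 -0.002 -1.   ]
lid in box mm -43.2 -0.4 F bx,by,z [3.5 1.  2.6] M [-1.18  0.33 -0.  ]
```

View pics/d13.png

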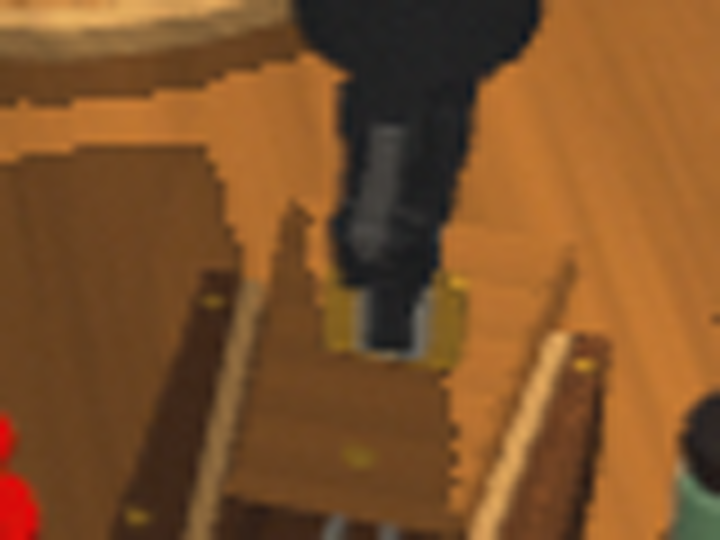

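Call:
send_rows(
  rotation=[
    [0,0,0],
    [0,0,0],
    [0,0,0],
    [0,0,0],
    [0,0,0],
    [0,0,0],
    [0,0,0],
    [0,0,0],
    [0,0,0],
    [0,0,0],
  ],
  linear=[
    [-0.03,0,0.5],
    [0,0.03,0.5],
    [0,0,0.5],
    [0,0,0.5],
    [0,0,0.4],
    [0,0,0.3],
    [0,0,0.1],
    [0,0,0],
    [0,0,0],
    [0,0,0],
  ],
  hand=[0.8,0.8,0.8,0.8,0.8,0.8,0.8,0.8,0.8,0.8],
)

```text
clock: 24.43
position: [0.6253, -0.2103, 0.066]
eef_rot: [-12.7, 89.9, -125.5]
wrist_force: [0.1, -0.5, 1.2]
grip_width: 0.0102
```

Run:
```python
from plant import *
from h import *
inbox(get_obs()); c=read_camera("side"); save(c,"d14.pkl"); crop(c,260,185,340,245,9,"pics/d14.png")
c=read_camera("wrist"); save(c,"w14.pkl"); cv2.imwrite("pics/w14.png",cv2.resize(c["image"][:,:,::-1],None,fx=1.5,fy=1.5,interpolation=2))
```

```text
t 24.43 pos [ 0.6253 -0.2103  0.066 ] q [ -1.2  13.6  -0.    0.  -76.4  68.5] F [ 0.1 -0.5  1.2] g 0.0102 jaw yaw -112.75 toolx [-0.001 -0.001 -1.   ]
lid in box mm -16.5 -0.2 F bx,by,z [0.4 0.3 1.2] M [-0.06 -0.05 -0.05]
```

View pics/d14.png

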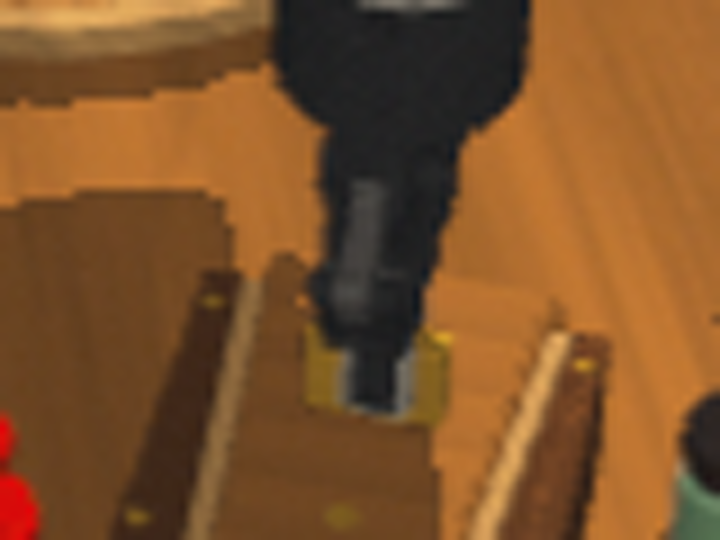

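View pics/w14.png

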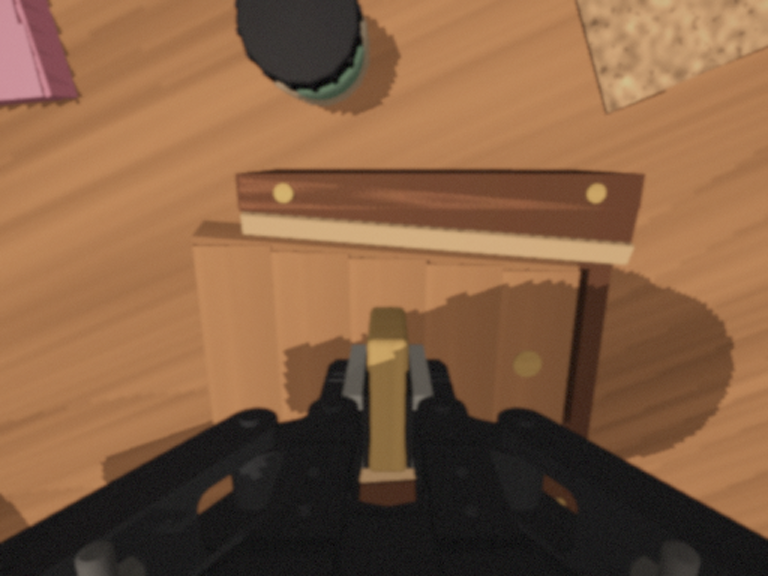

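Call:
send_rows(
  rotation=[
    [0,0,0],
    [0,0,0],
    [0,0,0],
    [0,0,0],
    [0,0,0],
    [0,0,0],
    [0,0,0],
    [0,0,0],
    [0,0,0],
    [0,0,0],
  ],
  linear=[
    [0,0,0.2],
    [0,0,0.2],
    [0,0,0.2],
    [0,0,0.1],
    [0,0,0.1],
    [0,0,0.1],
    [0,0,0.1],
    [0,0,0],
    [0,0,0],
    [0,0,0],
  ],
  hand=[0.8,0.8,0.8,0.8,0.8,0.8,0.8,0.8,0.8,0.8],
)

```text
clock: 25.37
position: [0.6215, -0.2192, 0.066]
eef_rot: [-21.4, 90.0, -134.1]
wrist_force: [1.0, 1.1, 1.8]
grip_width: 0.0103
```

Run:
```python
from plant import *
from h import *
inbox(get_obs())
```

```text
t 25.37 pos [ 0.6215 -0.2192  0.066 ] q [ -2.1  13.5  -0.2   0.  -76.4  69.3] F [1.  1.1 1.8] g 0.0103 jaw yaw -112.74 toolx [-0. -0. -1.]
lid in box mm -6.8 -0.2 F bx,by,z [-1.4  0.5  1.8] M [ 0.52 -0.22 -0.09]
```

Call:
send_rows(
  rotation=[
    [0,0,0],
    [0,0,0],
    [0,0,0],
    [0,0,0],
    [0,0,0],
    [0,0,0],
    [0,0,0],
    [0,0,0],
    [0,0,0],
    [0,0,0],
  ],
  linear=[
    [0,0,0.1],
    [0,0,0.1],
    [0,0,0.1],
    [0,0,0.05],
    [0,0,0.05],
    [0,0,0.05],
    [0,0,0.05],
    [0,0,0],
    [0,0,0],
    [0,0,0],
  ],
  hand=[0.8,0.8,0.8,0.8,0.8,0.8,0.8,0.8,0.8,0.8],
)

```text
clock: 26.2
position: [0.6196, -0.2237, 0.066]
eef_rot: [-21.7, 90.0, -134.5]
wrist_force: [1.0, 1.3, 1.3]
grip_width: 0.0102
```

Run:
```python
from plant import *
from h import *
inbox(get_obs())
```

```text
t 26.2 pos [ 0.6196 -0.2237  0.066 ] q [ -2.5  13.4  -0.2   0.  -76.4  69.7] F [1.  1.3 1.3] g 0.0102 jaw yaw -112.74 toolx [-0. -0. -1.]
lid in box mm -1.9 -0.2 F bx,by,z [-1.6  0.4  1.3] M [ 0.49 -0.21 -0.06]
```

Nearly home with no wedging force yet; continue in half-millimetre steps.

Call:
send_rows(
  rotation=[
    [0,0,0],
    [0,0,0],
    [0,0,0],
    [0,0,0],
    [0,0,0],
    [0,0,0],
    [0,0,0],
    [0,0,0],
    [0,0,0],
    [0,0,0],
  ],
  linear=[
    [0,0,0.05],
    [0,0,0],
    [0,0,0.05],
    [0,0,0],
    [0,0,0.05],
    [0,0,0],
    [0,0,0.05],
    [0,0,0],
    [0,0,0],
    [0,0,0],
  ],
  hand=[0.8,0.8,0.8,0.8,0.8,0.8,0.8,0.8,0.8,0.8],
)

```text
clock: 27.03
position: [0.6189, -0.2255, 0.066]
eef_rot: [-28.8, 90.0, -141.5]
wrist_force: [0.6, 1.9, -0.0]
grip_width: 0.01
```

Run:
```python
from plant import *
from h import *
inbox(get_obs())
```

```text
t 27.03 pos [ 0.6189 -0.2255  0.066 ] q [ -2.7  13.4  -0.2   0.  -76.4  69.9] F [ 0.6  1.9 -0. ] g 0.01 jaw yaw -112.74 toolx [-0. -0. -1.]
lid in box mm 0.1 -0.2 F bx,by,z [-2.  -0.2 -0. ] M [ 0.54 -0.11  0.  ]
```

Call:
send_rows(
  rotation=[
    [0,0,0],
    [0,0,0],
    [0,0,0],
    [0,0,0],
    [0,0,0],
    [0,0,0],
    [0,0,0],
    [0,0,0],
    [0,0,0],
    [0,0,0],
  ],
  linear=[
    [0,0,0.05],
    [0,0,0],
    [0,0,0.05],
    [0,0,0],
    [0,0,0],
    [0,0,0],
    [0,0,0],
    [0,0,0],
    [0,0,0],
    [0,0,0],
  ],
  hand=[0.8,0.8,0.8,0.8,0.8,0.8,0.8,0.8,0.8,0.8],
)

```text
clock: 27.87
position: [0.6188, -0.2257, 0.066]
eef_rot: [178.3, 90.0, 65.5]
wrist_force: [1.1, 4.4, 0.3]
grip_width: 0.0101
```

Run:
```python
from plant import *
from h import *
inbox(get_obs()); c=read_camera("side"); save(c,"d15.pkl"); crop(c,240,185,340,265,7,"pics/d15.png")
c=read_camera("wrist"); save(c,"w15.pkl"); cv2.imwrite("pics/w15.png",cv2.resize(c["image"][:,:,::-1],None,fx=1.5,fy=1.5,interpolation=2))
```

```text
t 27.87 pos [ 0.6188 -0.2257  0.066 ] q [ -2.7  13.4  -0.2  -0.  -76.4  70. ] F [1.1 4.4 0.3] g 0.0101 jaw yaw -112.71 toolx [ 0.     0.001 -1.   ]
lid in box mm 0.3 -0.2 F bx,by,z [-4.5 -0.7  0.3] M [ 1.76 -0.36  0.05]
```

View pics/w15.png

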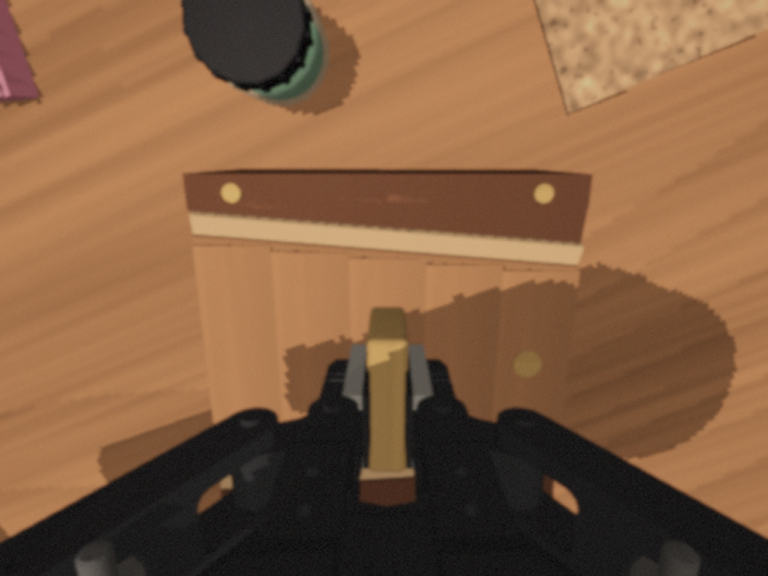

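View pics/d15.png

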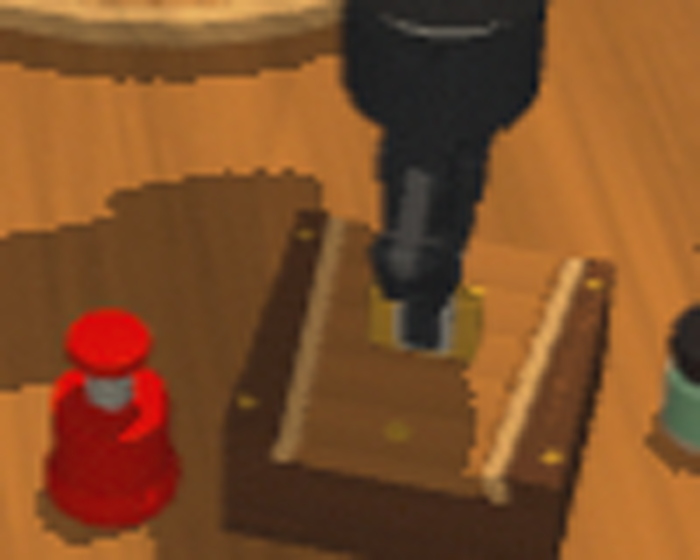

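Call:
send_rows(
  rotation=[
    [0,0,0],
    [0,0,0],
    [0,0,0],
    [0,0,0],
    [0,0,0],
    [0,0,0],
    [0,0,0],
    [0,0,0],
    [0,0,0],
    [0,0,0],
  ],
  linear=[
    [0,0,0.05],
    [0,0,0.05],
    [0,0,0.05],
    [0,0,0.05],
    [0,0,0],
    [0,0,0],
    [0,0,0],
    [0,0,0],
    [0,0,0],
    [0,0,0],
  ],
  hand=[0.8,0.8,0.8,0.8,0.8,0.8,0.8,0.8,0.8,0.8],
)

```text
clock: 28.8
position: [0.6188, -0.2258, 0.066]
eef_rot: [172.8, 89.8, 60.1]
wrist_force: [2.7, 10.8, 2.8]
grip_width: 0.0103
```

Run:
```python
from plant import *
from h import *
inbox(get_obs())
```

```text
t 28.8 pos [ 0.6188 -0.2258  0.066 ] q [ -2.8  13.4  -0.2  -0.2 -76.3  70.2] F [ 2.7 10.8  2.8] g 0.0103 jaw yaw -112.65 toolx [ 0.002  0.003 -1.   ]
lid in box mm 0.4 -0.2 F bx,by,z [-11.   -1.7   2.8] M [ 3.65 -0.66 -0.1 ]
```

Call:
send_rows(
  rotation=[
    [0,0,0],
    [0,0,0],
    [0,0,0],
    [0,0,0],
    [0,0,0],
    [0,0,0],
    [0,0,0],
    [0,0,0],
    [0,0,0],
    [0,0,0],
  ],
  linear=[
    [0,0,0.08],
    [0,0,0.08],
    [0,0,0.08],
    [0,0,0.08],
    [0,0,0.08],
    [0,0,0],
    [0,0,0],
    [0,0,0],
    [0,0,0],
    [0,0,0],
  ],
  hand=[0.8,0.8,0.8,0.8,0.8,0.8,0.8,0.8,0.8,0.8],
)

```text
clock: 29.63
position: [0.6188, -0.2259, 0.066]
eef_rot: [171.2, 89.5, 58.7]
wrist_force: [5.4, 24.0, 3.3]
grip_width: 0.0098
```

Run:
```python
from plant import *
from h import *
inbox(get_obs())
```

```text
t 29.63 pos [ 0.6188 -0.2259  0.066 ] q [ -2.9  13.3  -0.2  -0.4 -76.3  70.5] F [ 5.4 24.   3.3] g 0.0098 jaw yaw -112.54 toolx [ 0.004  0.007 -1.   ]
lid in box mm 0.5 -0.2 F bx,by,z [-24.2  -4.3   3.3] M [ 7.61 -1.48 -0.21]
```

Call:
send_rows(
  rotation=[
    [0,0,0],
    [0,0,0],
    [0,0,0],
    [0,0,0],
    [0,0,0],
    [0,0,0],
    [0,0,0],
    [0,0,0],
    [0,0,0],
    [0,0,0],
  ],
  linear=[
    [0,0,0],
    [0,0,-0.1],
    [0,0,-0.15],
    [0,0,-0.15],
    [0,0,-0.15],
    [0,0,-0.1],
    [0,0,0],
    [0,0,0],
    [0,0,0],
    [0,0,0],
  ],
  hand=[0.8,0.8,0.8,0.8,0.8,0.8,0.8,0.8,0.8,0.8],
)

```text
clock: 30.47
position: [0.6188, -0.2258, 0.066]
eef_rot: [-173.2, 90.0, 74.1]
wrist_force: [0.3, 5.0, 0.6]
grip_width: 0.0102
```

Run:
```python
from plant import *
from h import *
inbox(get_obs())
```

```text
t 30.47 pos [ 0.6188 -0.2258  0.066 ] q [ -2.7  13.4  -0.2  -0.  -76.4  70. ] F [0.3 5.  0.6] g 0.0102 jaw yaw -112.74 toolx [ 0.  0. -1.]
lid in box mm 0.3 -0.2 F bx,by,z [-4.8 -1.7  0.6] M [ 1.69 -0.27  0.05]
```

Call:
send_rows(
  rotation=[
    [0,0,0],
    [0,0,0],
    [0,0,0],
    [0,0,0],
    [0,0,0],
    [0,0,0],
    [0,0,0],
    [0,0,0],
    [0,0,0],
    [0,0,0],
  ],
  linear=[
    [0,0,-0.1],
    [0,0,0],
    [0,0,0],
    [0,0,0],
    [0,0,0],
    [0,0,0],
    [0,0,0],
    [0,0,0],
    [-0.5,0,0],
    [-1,0,0],
  ],
  hand=[0.8,0.8,4,4,4,4,4,4,4,4],
)

```text
clock: 31.3
position: [0.6184, -0.2248, 0.0801]
eef_rot: [-76.9, 89.9, 170.3]
wrist_force: [0.4, 0.3, -1.2]
grip_width: 0.0399
```

Call:
send_rows(
  rotation=[
    [0,0,0],
    [0,0,0],
    [0,0,0],
    [0,0,0],
    [0,0,0],
    [0,0,0],
    [0,0,0],
    [0,0,0],
    [0,0,0],
    [0,0,0],
  ],
  linear=[
    [-2,0,0],
    [-2,0,0],
    [-3,0,0],
    [-3,0,0],
    [-2,-2,0],
    [0,-3,0],
    [0,-2,0],
    [0,0,0],
    [0,0,0],
    [0,0,0],
  ],
  hand=[4,4,4,4,4,4,4,4,4,4],
)

```text
clock: 32.13
position: [0.5549, -0.198, 0.2019]
eef_rot: [97.0, 89.9, -15.7]
wrist_force: [-0.5, -1.0, -0.1]
grip_width: 0.0402
```

Run:
```python
from plant import *
from h import *
st(get_obs()); c=read_camera("side"); save(c,"d16.pkl"); crop(c,240,185,360,265,6,"pics/d16.png")
c=read_camera("wrist"); save(c,"w16.pkl"); cv2.imwrite("pics/w16.png",cv2.resize(c["image"][:,:,::-1],None,fx=1.5,fy=1.5,interpolation=2))
```

```text
t 32.13 pos [ 0.5549 -0.198   0.2019] q [ -0.1   0.5  -0.    0.  -89.4  67.4] F [-0.5 -1.  -0.1] g 0.0402 jaw yaw -112.72 toolx [ 0.001 -0.    -1.   ]
```

View pics/w16.png

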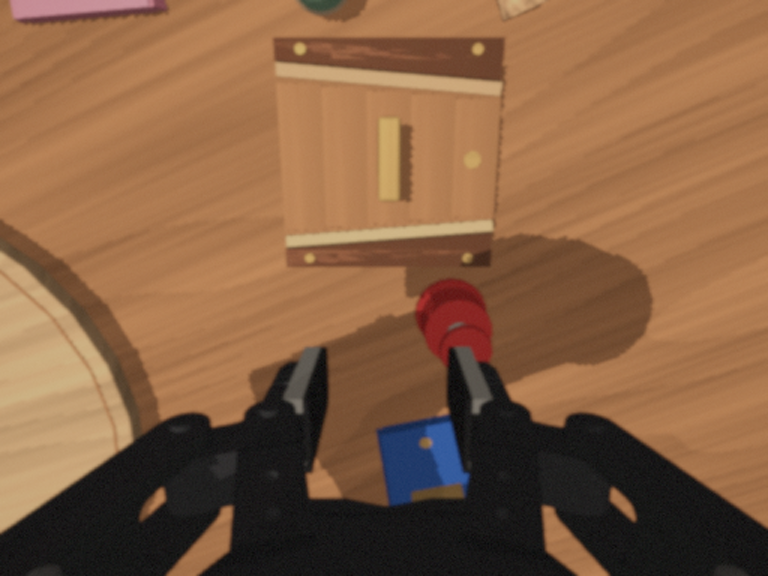

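View pics/d16.png

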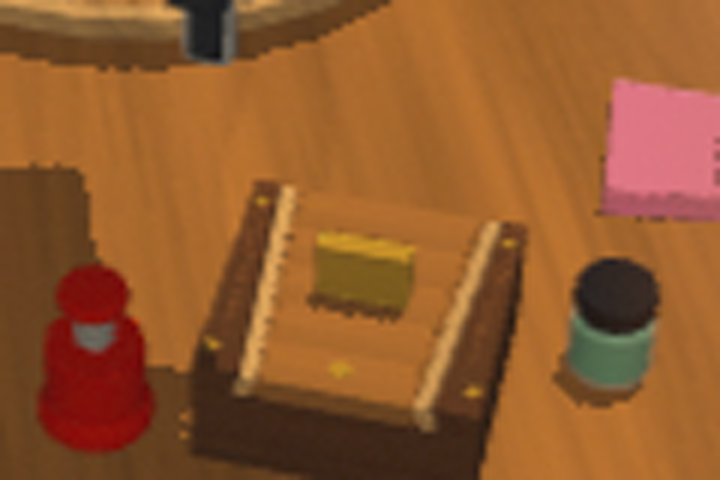

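Run:
```python
from h import *
c=load("w16.pkl"); crop(c,175,15,345,190,4.3,"pics/w16c.png")
b,t,h,g=lidpts(); q=lambda z,w0,w1:np.array([[-.065,w0/2,z],[.065,w1/2,z],[.065,-w1/2,z],[-.065,-w0/2,z]])
overlay(c,[place(P,.6162,-.2268,.046,-112.8) for P in (t,h)]+[place(q(.059,.132,.132),.6162,-.2268,0,-112.8)],(175,15,345,190),4.3,"pics/w16o.png")
```

```text
(no output)
```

View pics/w16o.png

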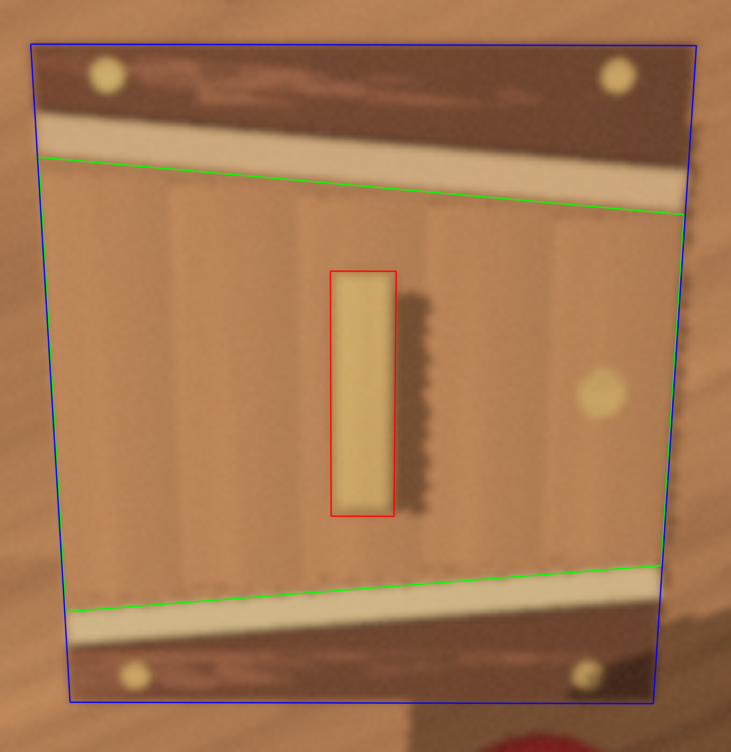

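Run:
```python
from plant import *
print(finish_job()); print(get_obs()["clock"])
```

```text
the job is handed in; nothing more can be done
None
the job is handed in; nothing more can be done
```

The tongs are lying flat near the middle of the box. The lid is in its way, pushed home with its ends flush, and the job was handed in at about 32 s of the 69 s allowed.

- **Tongs:** I gripped them between the jars, lowered them into the cavity and let go. The wrist picture afterwards showed them flat and roughly central.
- **Lid:** I lowered it into the way 95 mm short of home, then slid it along. I pushed with about 24 N, where about 13 N was needed, and it stopped about 0.4 mm past my estimate of home. I eased off the push before opening the fingers.
- **Last checks:** With the gripper clear, an overlay of the modelled home pose on the wrist picture matched the lid, handle and box edges to about a pixel. The mould and the black-capped jar were standing in place. I last saw the two jars on the lazy Susan after lifting the lid, also in place.
- **Disagreements:** The wrist camera's calibration was about 2 mm off from the arm's own position reading. I corrected for this before fitting the lid. Estimates of how far off-centre the lid sat in the gripper differed by 1–2 mm, which was within the clearance between the rails.
- **Not measured:** I could not measure the wedging force left after letting go.

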